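# Kit the transfer balls for the loader

## Task

Make up the service kit on the white board: set the empty black bin down flat inside its drawn rectangle and let go of it, then pour all six yellow balls from the green cup into the bin, and finally stand the empty cup upright inside its drawn circle. Leave the jar and the screwdriver where they are and do not press the red stop button.

Things in the scene. Friction and masses are not known exactly. Their poses are not given: they have to be found in the camera images.
- board: White kit board lying flat on the bench, 200 (x) x 310 (y) x 6 mm thick, fixed. Its layout is drawn on it in blue lines 5 mm wide. Origin: centre of its underside; z up.
- bin_spot (a point): Centre of the drawn blue rectangle on the board's top face (6 mm above the bench), at board x 0, y -70 mm. The rectangle is 160 mm (along the board's x) by 140 mm (along its y) inside the line: the place of the parts bin, whose long side goes along the rectangle's long side, either way round.
- cup_spot (a point): Centre of the drawn blue circle on the board's top face, at board x 0, y +85 mm (155 mm from bin_spot). The circle is 82 mm across inside the line: the place of the cup.
- bin: Loose black open-topped parts bin, 140 (x) x 120 (y) x 55 mm high, walls and floor 4 mm, 0.2 kg, empty at the start. An orange upright grip tab stands on its +x end wall. Origin: centre of its underside; x along its long side towards the tab; z up.
- bin_tab (a point): Middle of the top edge of the bin's orange grip tab: 10 mm thick along the bin's x, 50 mm wide along its y; its top is 98 mm above the bin's underside, 43 mm above the rim, and it lies at bin x +65 mm, y 0. It can be pinched from above across its thickness, one finger outside and one inside the bin.
- cup: Loose green straight-sided cup, 62 mm outside diameter, 90 mm high, wall 3 mm, floor 4 mm, no handle, about 0.09 kg empty. Holds the six balls at the start, in two layers that reach about 45 mm up. Origin: centre of its underside; z is its axis, towards the mouth.
- cup_rim (a point): Centre of the cup's mouth, on its axis 90 mm above its underside.
- jar: Bystander: amber jar with a white cap, 60 mm diameter, 90 mm high, loose, beyond the board. Origin: centre of its underside.
- driver: Bystander: screwdriver with a black handle, 170 mm long, lying loose on the bench beyond the board. Origin: on its underside, at mid length.
- stop_box: Bystander: fixed grey control box, 110 x 140 x 70 mm high, beyond the work to the left, with a red stop button on top (about 40 mm across, standing on a yellow collar). Origin: centre of its underside.
- stop (a joint): Travel of the red stop button: 0 up, 0.006 m fully pressed (6 N). Leave it alone.
- ball0_center (a point): Centre of yellow plastic ball 0 of six, 22 mm diameter, 11 g, slick; it rolls freely. At the start in the cup.
- ball1_center (a point): Centre of yellow plastic ball 1 of six, 22 mm diameter, 11 g, slick; it rolls freely. At the start in the cup.
- ball2_center (a point): Centre of yellow plastic ball 2 of six, 22 mm diameter, 11 g, slick; it rolls freely. At the start in the cup.
- ball3_center (a point): Centre of yellow plastic ball 3 of six, 22 mm diameter, 11 g, slick; it rolls freely. At the start in the cup.
- ball4_center (a point): Centre of yellow plastic ball 4 of six, 22 mm diameter, 11 g, slick; it rolls freely. At the start in the cup.
- ball5_center (a point): Centre of yellow plastic ball 5 of six, 22 mm diameter, 11 g, slick; it rolls freely. At the start in the cup.
Mind the look-alikes: they are no part of the job. Of the things shaped like the bin, the black one is meant.

How it is judged:
By the outcome, as a careful person would: the job done as asked, in the order asked, and still so for the second after the job is handed in, with the robot touching nothing.
It also fails if it takes over 70 s, if anything falls off the work surface, if the arm or the gripper's body presses on something with over 40 N, if the wrist force passes 120 N, or if a joint passes its speed limit or range.

## Robot

A 6-joint arm with a two-finger parallel gripper is mounted at the origin on the work surface. World frame = base frame: x ahead of the robot, y to its left, z up, the work surface at z = 0. Lengths are in m, angles in rad, forces in N, time in s.
With the tool pointing down it reaches from about 0.325 to 0.775 m from the base axis. Payload 9.3 kg.
Tool frame: the origin (TCP) lies midway between the tips of the shut fingers; the grasp point (between the pads) lies 19 mm behind it; z points along the fingers, y is the direction in which the jaws open and shut (so a half turn about z gives the same grasp; the last joint's range is limited). The gripper opens to 85 mm and grips with 20 to 120 N. Pads are 22 mm wide; open, the fingers measure 114 mm over their backs; the gripper's body (76 mm by 85 mm) begins 54 mm behind the grasp point. The pads swing forward as they close: fully open they stand 13 mm farther back than shut.
Start: joints at [0.989, 0.259, 0.021, 1.334, 0, 1.418], TCP at [0.229, 0.5, 0.231] pointing down, gripper open.
Joint ranges: [-3.04, 3.04], [-0.91, 1.82], [-1.04, 1.36], [-1.92, 1.95], [-1.52, 1.45], [-3.14, 3.14]. Speed limits (rad/s): [2.22, 2.22, 2.79, 3.14, 3.14, 3.14].

## Interface

Orientations are given as [roll, pitch, yaw] about the fixed x, y, z axes, in that order (R = Rz(yaw) Ry(pitch) Rx(roll)).
In Python, from cell import robot gives the robot as it stands.
- The arm moves only by the tool arm_command, never from a script. Its argument "series" is a list of rows, each an object with "linear": the shift along the tool's x, y, z in mm, a list of three; "turn": the turn, a rotation vector about the tool's x, y, z in units of 10 degrees (1.0 is 10 degrees), a list of three; "jaw": the closure, from 0 (fully open) to 1 (shut). A call has 1 to 5 rows; each row shifts and turns the commanded pose from where the row before left it, along the tool's axes as they then stand; what a row does not reach is not made up. A row lasts 1/8 s, in which the tool goes at most 62.5 mm and 10.7 degrees, less where a joint would pass 70% of its speed; a pose out of reach is approached as far as the arm can. A call with a gripper value outside its range is refused whole. The fingers move at their own pace and stop on an object; the grip force is fixed at half the most. Time passes only in rows, so rows that do not move let the fingers close. It gives the time, the measured TCP pose, the force and the opening at its end, in the units of the state.
- robot.sense(): the state, without advancing time (a new reading comes with each control period).
- robot.get_image(name): name is "side" or "top" or "wrist"; returns a dict with "color" (420x560x3 uint8, red, green, blue), "fov_y" (degrees; the focal length in pixels is half the picture's height over the tangent of half this angle, whatever the lens; pixels are square), "cx", "cy" (the principal point, pixels), "pose" (4x4, takes a point from camera to world coordinates). Camera axes: x right, y down, z forward; pixel columns grow to the right and rows downward; lengths in m; the calibration is good to about 2 mm. The wrist camera is an equidistant fisheye: a pixel r from the principal point sees the ray r / f radians off the axis. A picture is of the moment at which its call begins. There is no depth.
- robot.sign_off(): hands the job in, once; it reports no verdict.
The state is a dict: "t": time; "joint_pos": joint angles; "qd": joint speeds; "joint_torque": joint torques, N m; "tool_pos": TCP position; "orientation": TCP orientation; "ft_force": force on the tool from outside, world axes, zero at the start; "moment": the same for the moment, N m; "grip_width": finger opening in m.
Only numpy, scipy, OpenCV 4.12 (cv2) and the standard library are available. Lean on these libraries where they do the work, as an engineer would, in place of code of your own. Each camera call takes 0.05 s, during which the arm holds its last target.

## Working session

There is one attempt and no reset: what is moved stays moved. The work goes in short steps, Python scripts to look and compute and a tool call to move; the robot and the scene stay as the last step left them, time stands still between calls to the robot, and variables do not carry over. Pictures are saved under pics/ and viewed, and the job is handed in when it is done.

Besides the shell and the picture viewer there is one more tool, called after ">>>" by a JSON object that holds its "name" and its "arguments", one argument or row to a line. arm_command: Moves the arm, as the interface text tells. Its arguments: {"type":"object","properties":{"series":{"type":"array","items":{"type":"object","properties":{"linear":{"type":"array","items":{"type":"number"}},"turn":{"type":"array","items":{"type":"number"}},"jaw":{"type":"number"}}}}},"required":["series"]}

```bash
ls; mkdir -p pics; python3 - <<'E'
from cell import robot
import cv2
print(robot.sense())
for n in ["side","top","wrist"]:
    d=robot.get_image(n)
    cv2.imwrite(f"pics/{n}0.png",d["color"][:,:,::-1])
    print(n,d["fov_y"],d["cx"],d["cy"],d["pose"].tolist())
E
```

```text
pics
{'t': 0.0, 'joint_pos': array([ 9.89392803e-01,  2.59200857e-01,  2.07299403e-02,  1.33368957e+00,
       -9.54035259e-06,  1.41820440e+00]), 'qd': array([ 6.28818627e-05,  1.08309968e-03,  1.62857147e-04, -1.44219272e-03,
       -2.64647707e-04,  9.01408853e-04]), 'joint_torque': array([-9.81451285e-05, -5.55648994e+01,  3.44532359e+01,  1.38014540e-02,
       -9.31646287e-05, -1.62093937e-05]), 'tool_pos': array([0.22852612, 0.49995647, 0.23064893]), 'orientation': array([-3.14024289e+00, -1.97923648e-04,  2.71278093e+00]), 'ft_force': array([ 0.0129118 , -0.50044008,  1.03087512]), 'moment': array([ 0.01473739, -0.04998015,  0.03992956]), 'grip_width': 0.08562863924515621}
side 51.62230445366083 286.7804017603989 206.18813331879113 [[-0.9551039398653502, -0.20073150463784273, 0.21790669356289466, 0.391355087318274], [-0.2959064546320702, 0.609841054554785, -0.7352096696090079, 0.8065426391156617], [0.014691295407965361, -0.7666816492034589, -0.64185934176726, 0.7957667883542104], [0.0, 0.0, 0.0, 1.0]]
top 45.402170079193496 281.6963804490427 200.41113913564394 [[-0.007604941690944446, -0.9957245689668907, 0.09205839243424471, 0.5068490652321919], [-0.9996379928006821, 0.00994609594159854, 0.02499917048511932, -0.010075331009940448], [-0.02580790985920556, -0.09183494939956455, -0.9954397489840752, 1.1916226989180982], [0.0, 0.0, 0.0, 1.0]]
wrist 65.70646984690485 282.1885780344117 211.45195913607262 [[0.4162749928209323, 0.8712702795287219, 0.2600062121601636, 0.16248193102923938], [0.9092383327549652, -0.3986131854843056, -0.1199715908331049, 0.5313279684212463], [-0.0008857770057937994, 0.2863487879632075, -0.9581250372634557, 0.373663201538923], [0.0, 0.0, 0.0, 1.0]]
```

View pics/top0.png

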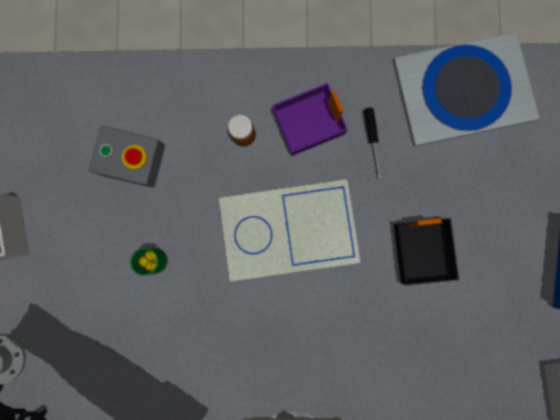

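View pics/side0.png

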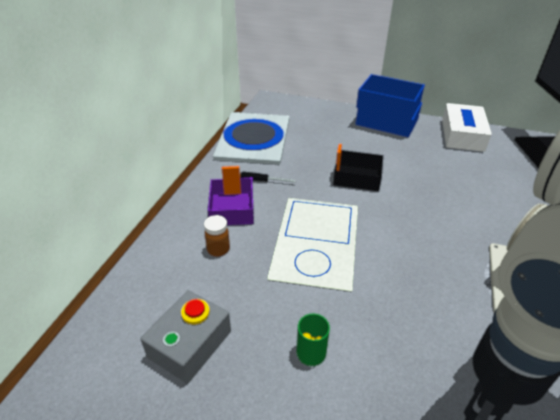

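View pics/wrist0.png

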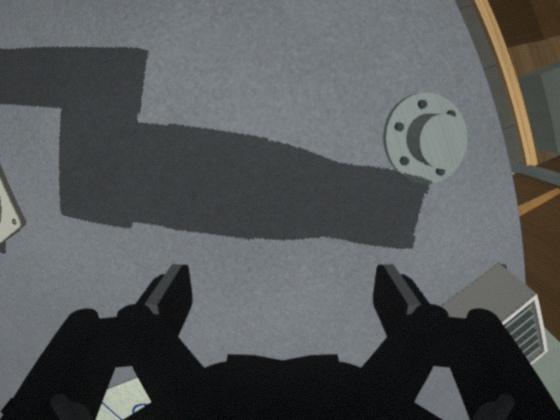

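The top view has world +x up and +y left. The black bin is at about (425,250) with its tab towards +x, the cup is at (149,260) and the board is at (290,230). I'll enlarge crops of these next.

```bash
python3 - <<'E'
import cv2
i=cv2.imread("pics/top0.png")
for n,(x,y,w,h,s) in dict(bin=(380,205,90,90,6),board=(205,170,170,125,4.5),cup=(110,220,90,70,7)).items():
    cv2.imwrite(f"pics/c_{n}.png",cv2.resize(i[y:y+h,x:x+w],None,fx=s,fy=s,interpolation=cv2.INTER_CUBIC))
i=cv2.imread("pics/side0.png")
cv2.imwrite("pics/c_scup.png",cv2.resize(i[300:380,280:350],None,fx=7,fy=7,interpolation=cv2.INTER_CUBIC))
cv2.imwrite("pics/c_sbin.png",cv2.resize(i[135:200,320:400],None,fx=8,fy=8,interpolation=cv2.INTER_CUBIC))
E
```

```text
(no output)
```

View pics/c_bin.png

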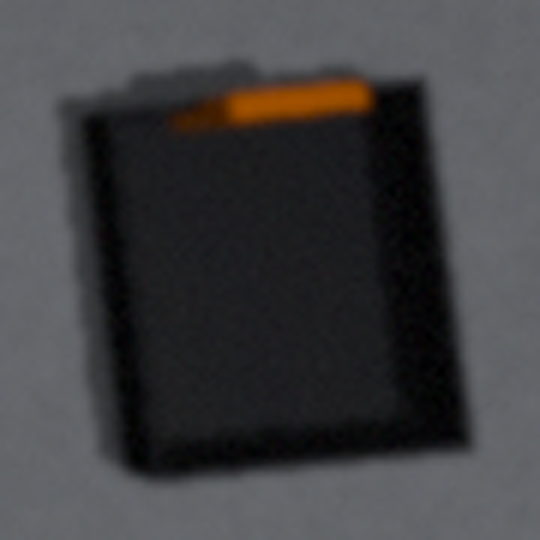

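View pics/c_board.png

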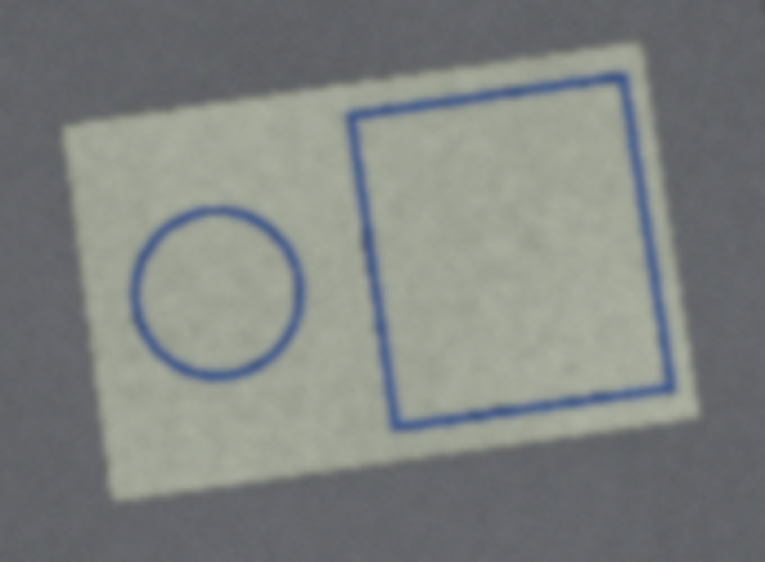

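View pics/c_cup.png

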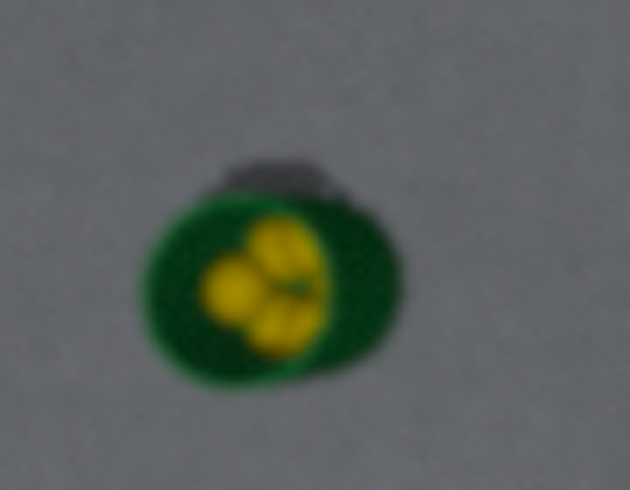

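View pics/c_scup.png

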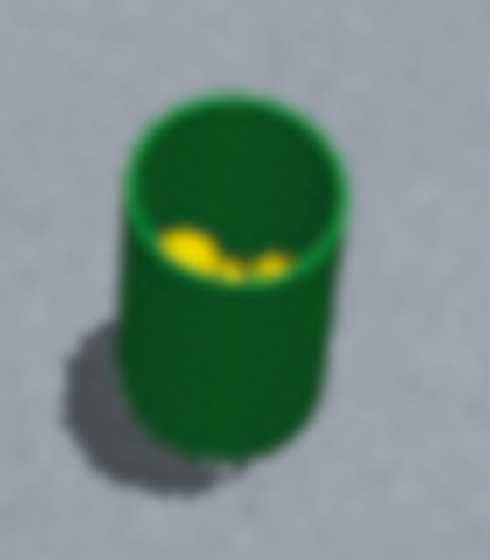

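View pics/c_sbin.png

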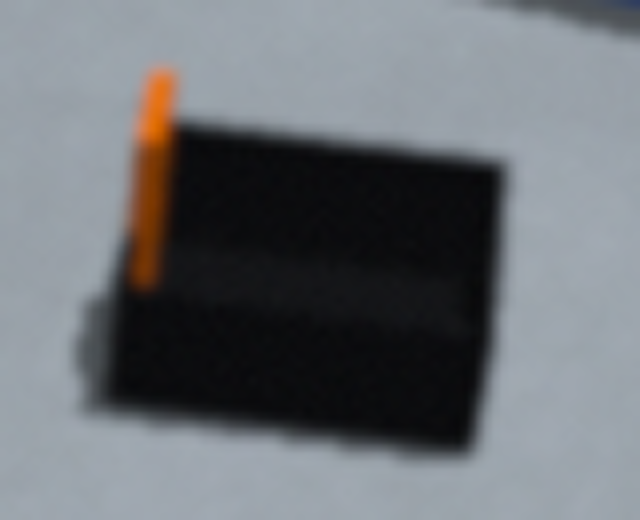

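```bash
cat > h.py <<'E'
import numpy as np, cv2
from scipy.optimize import least_squares
from scipy.spatial.transform import Rotation as R
import json
P={"side":(51.62230445366083,286.7804017603989,206.18813331879113,[[-0.9551039398653502,-0.20073150463784273,0.21790669356289466,0.391355087318274],[-0.2959064546320702,0.609841054554785,-0.7352096696090079,0.8065426391156617],[0.014691295407965361,-0.7666816492034589,-0.64185934176726,0.7957667883542104],[0,0,0,1]]),
"top":(45.402170079193496,281.6963804490427,200.41113913564394,[[-0.007604941690944446,-0.9957245689668907,0.09205839243424471,0.5068490652321919],[-0.9996379928006821,0.00994609594159854,0.02499917048511932,-0.010075331009940448],[-0.02580790985920556,-0.09183494939956455,-0.9954397489840752,1.1916226989180982],[0,0,0,1]])}
def crop(u,v,x0,y0,s): return ((u+.5)/s-.5+x0,(v+.5)/s-.5+y0)
def plane(cam,uv,z):
    fov,cx,cy,T=P[cam]; T=np.array(T); f=210/np.tan(np.radians(fov/2))
    d=T[:3,:3]@np.array([(uv[0]-cx)/f,(uv[1]-cy)/f,1]); o=T[:3,3]
    return o+d*(z-o[2])/d[2]
def proj(cam,p):
    fov,cx,cy,T=P[cam]; T=np.array(T); f=210/np.tan(np.radians(fov/2))
    q=T[:3,:3].T@(np.array(p)-T[:3,3]); return np.array([cx+f*q[0]/q[2],cy+f*q[1]/q[2]])
def fit(model,world):
    m=np.array(model)[:,:2];w=np.array(world)[:,:2]
    g=lambda p:(np.c_[np.cos(p[2])*m[:,0]-np.sin(p[2])*m[:,1],np.sin(p[2])*m[:,0]+np.cos(p[2])*m[:,1]]+p[:2]-w).ravel()
    r=least_squares(g,[*(w.mean(0)),0]); return r.x, np.round(r.fun.reshape(-1,2)*1000,1)
E
python3 - <<'E'
from h import *
b=[plane("top",crop(u,v,205,170,4.5),.006) for u,v in [(64,127),(641,44),(698,416),(113,499),(350,115),(626,76),(672,388),(397,428),(217,293)]]
m=[(100,155),(100,-155),(-100,-155),(-100,155),(82.5,2.5),(82.5,-142.5),(-82.5,-142.5),(-82.5,2.5),(0,85)]
x,r=fit(np.array(m)/1000,b); print("board",x,r.tolist())
c,s=np.cos(x[2]),np.sin(x[2])
for n,(a,d) in dict(bin=(0,-.07),cup=(0,.085)).items(): print(n,x[0]+c*a-s*d,x[1]+s*a+c*d)
w=[plane("top",crop(u,v,380,205,6),z) for u,v,z in [(425,80,.055),(470,448,.055),(140,478,.055),(100,105,.055),(299,102,.098)]]
x,r=fit(np.array([(70,-60),(-70,-60),(-70,60),(70,60),(65,0)])/1000,w); print("bin",x,r.tolist(), "tab",w[-1])
# side: tab top centre approx
print("tab side",plane("side",crop(162,72,320,135,8),.098))
print("cup",plane("top",crop(239,291,110,220,7),.09),plane("side",crop(237,188,280,300,7),.09), "side proj of top", proj("side",plane("top",crop(239,291,110,220,7),.09)))
E
```

```text
board [0.5472063  0.00370496 0.13339861] [[1.5, 1.2], [1.9, -0.7], [-1.3, -1.6], [-1.7, 1.0], [-0.3, -0.8], [-0.2, 1.1], [-0.2, -0.1], [0.2, 0.5], [0.1, -0.5]]
bin 0.5565165366975566 -0.06567312993545037
cup 0.5359010216124378 0.08794978677223111
bin [ 0.49539137 -0.30574107  0.07649834] [[1.1, 0.4], [-1.9, 1.0], [-0.8, -1.2], [0.2, -1.3], [1.4, 1.2]] tab [ 0.55879243 -0.30196105  0.098     ]
tab side [ 0.56293987 -0.32588386  0.098     ]
cup [0.47784424 0.32166122 0.09      ] [0.4771274 0.3230975 0.09     ] side proj of top [313.25347124 325.71806868]
```

Bin, board and cup poses are found from the top view, and the side view agrees on the cup to about 2 mm. Now I'll move towards a point above the bin tab.

>>> {"name": "arm_command", "arguments": {
  "series": [
    {"linear":[-45,-42,0],"turn":[0,0,0],"jaw":0},
    {"linear":[-45,-42,0],"turn":[0,0,0],"jaw":0},
    {"linear":[-45,-42,0],"turn":[0,0,0],"jaw":0},
    {"linear":[-45,-42,0],"turn":[0,0,0],"jaw":0},
    {"linear":[-45,-42,0],"turn":[0,0,0],"jaw":0}
  ]
}}

```text
t: 0.78
tool_pos: [0.3462, 0.2139, 0.2313]
orientation: [3.141, 0.0, 2.713]
ft_force: [-0.2, 0.4, 0.8]
grip_width: 0.0856
```

```bash
cat > s.py <<'E'
from cell import robot
import json,numpy as np
s=robot.sense(); s={k:(v.tolist() if hasattr(v,'tolist') else v) for k,v in s.items()}
open('log.jsonl','a').write(json.dumps(s)+"\n")
for k in ("t","joint_pos","tool_pos","orientation","ft_force","grip_width"): print(k,np.round(s[k],3))
E
cp /dev/null log.jsonl; python3 s.py
```

```text
t 0.775
joint_pos [ 0.347  0.013 -0.273  1.284 -0.     0.775]
tool_pos [0.346 0.214 0.231]
orientation [3.141 0.    2.713]
ft_force [-0.2    0.445  0.813]
grip_width 0.086
```

>>> {"name": "arm_command", "arguments": {
  "series": [
    {"linear":[-45,-42,0],"turn":[0,0,0.6],"jaw":0},
    {"linear":[-45,-42,0],"turn":[0,0,0],"jaw":0},
    {"linear":[-45,-42,0],"turn":[0,0,0],"jaw":0},
    {"linear":[-45,-42,0],"turn":[0,0,0],"jaw":0},
    {"linear":[-45,-42,0],"turn":[0,0,0],"jaw":0}
  ]
}}

```text
t: 1.4
tool_pos: [0.4391, -0.0796, 0.2314]
orientation: [3.141, 0.0, 2.608]
ft_force: [1.7, 1.6, -0.3]
grip_width: 0.0851
```

```bash
python3 s.py
```

```text
t 1.4
joint_pos [-0.368  0.081 -0.2    1.289  0.     0.166]
tool_pos [ 0.439 -0.08   0.231]
orientation [3.141 0.    2.608]
ft_force [ 1.695  1.603 -0.312]
grip_width 0.085
```

>>> {"name": "arm_command", "arguments": {
  "series": [
    {"linear":[-54,-32,0],"turn":[0,0,0],"jaw":0},
    {"linear":[-54,-32,0],"turn":[0,0,0],"jaw":0},
    {"linear":[-54,-32,0],"turn":[0,0,0],"jaw":0},
    {"linear":[-54,-32,0],"turn":[0,0,0.9],"jaw":0},
    {"linear":[0,0,0],"turn":[0,0,1],"jaw":0}
  ]
}}

```text
t: 2.02
tool_pos: [0.5603, -0.3003, 0.2284]
orientation: [-3.141, -0.003, 2.268]
ft_force: [-0.3, -0.2, 0.3]
grip_width: 0.0851
```

>>> {"name": "arm_command", "arguments": {
  "series": [
    {"linear":[0,0,0],"turn":[0,0,1],"jaw":0},
    {"linear":[0,0,0],"turn":[0,0,1],"jaw":0},
    {"linear":[0,0,0],"turn":[0,0,1],"jaw":0},
    {"linear":[0,0,0],"turn":[0,0,0.6],"jaw":0},
    {"linear":[0,0,0],"turn":[0,0,0],"jaw":0}
  ]
}}

```text
t: 2.65
tool_pos: [0.5593, -0.2965, 0.2309]
orientation: [-3.141, -0.0, 1.649]
ft_force: [1.0, -0.5, 0.0]
grip_width: 0.0853
```

```bash
python3 s.py; python3 - <<'E'
from cell import robot
import cv2
for n in ["wrist","top"]:
    d=robot.get_image(n); cv2.imwrite(f"pics/{n}1.png",d["color"][:,:,::-1])
    print(n,d["fov_y"],d["cx"],d["cy"],d["pose"].tolist())
E
```

```text
t 2.65
joint_pos [-0.62   0.405  0.237  1.404  0.     0.873]
tool_pos [ 0.559 -0.297  0.231]
orientation [-3.141 -0.     1.649]
ft_force [ 1.028e+00 -5.310e-01  1.000e-03]
grip_width 0.085
wrist 65.70646984690485 282.1885780344117 211.45195913607262 [[0.9969918422129035, 0.07414253126156756, 0.022586536233948726, 0.5536515790520407], [0.07750503851052527, -0.9555254393925962, -0.2845419190190911, -0.2231230273565848], [0.0004853518332012609, 0.2854365423902701, -0.9583974878420145, 0.3739090167657443], [0.0, 0.0, 0.0, 1.0]]
top 45.402170079193496 281.6963804490427 200.41113913564394 [[-0.007604941690944446, -0.9957245689668907, 0.09205839243424471, 0.5068490652321919], [-0.9996379928006821, 0.00994609594159854, 0.02499917048511932, -0.010075331009940448], [-0.02580790985920556, -0.09183494939956455, -0.9954397489840752, 1.1916226989180982], [0.0, 0.0, 0.0, 1.0]]
```

View pics/wrist1.png

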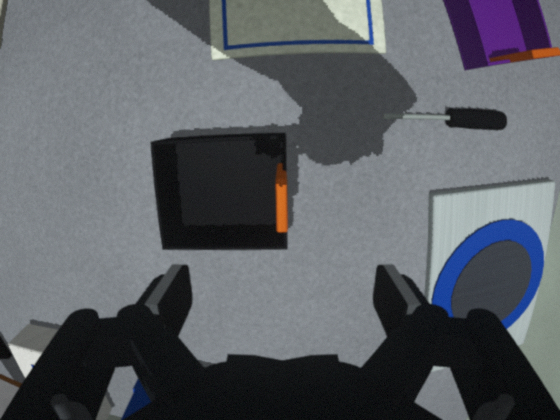

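```bash
python3 - <<'E'
import cv2
i=cv2.imread("pics/wrist1.png")
cv2.imwrite("pics/c_w1.png",cv2.resize(i[120:260,140:300],None,fx=4,fy=4,interpolation=cv2.INTER_CUBIC))
E
```

```text
(no output)
```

View pics/c_w1.png

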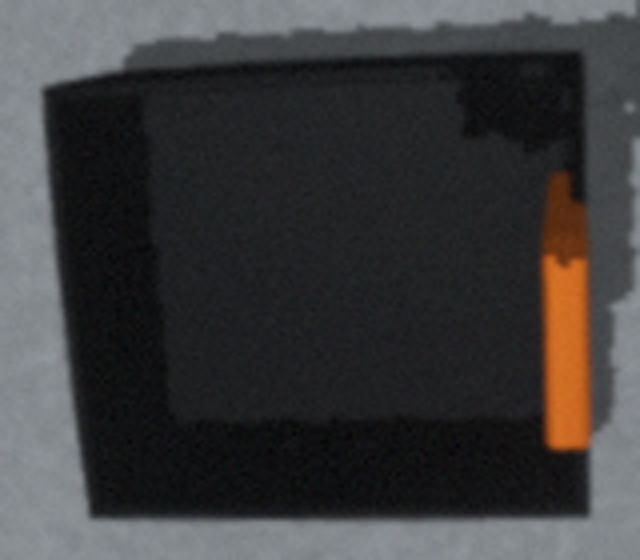

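```bash
cat >> h.py <<'E'
def wplane(T,uv,z,fov=65.70646984690485,cx=282.1885780344117,cy=211.45195913607262):
    T=np.array(T); f=210/np.tan(np.radians(fov/2)); a=np.array([uv[0]-cx,uv[1]-cy]); r=np.hypot(*a); th=r/f
    c=np.r_[a/max(r,1e-9)*np.sin(th),np.cos(th)]; d=T[:3,:3]@c; o=T[:3,3]
    return o+d*(z-o[2])/d[2]
E
python3 - <<'E'
from h import *
T=[[0.9969918422129035, 0.07414253126156756, 0.022586536233948726, 0.5536515790520407], [0.07750503851052527, -0.9555254393925962, -0.2845419190190911, -0.2231230273565848], [0.0004853518332012609, 0.2854365423902701, -0.9583974878420145, 0.3739090167657443], [0.0, 0.0, 0.0, 1.0]]
L=[(46,90,.055),(582,52,.055),(588,516,.055),(91,516,.055),(566,353,.098)]
w=[wplane(T,crop(u,v,140,120,4),z) for u,v,z in L]
x,r=fit(np.array([(-70,60),(70,60),(70,-60),(-70,-60),(65,0)])/1000,w);print(x,r.tolist(),w[-1])
E
```

```text
[ 0.49460644 -0.30594891  0.09466193] [[-1.5, 1.1], [0.8, -1.7], [0.9, -0.5], [-0.5, -0.9], [0.4, 2.0]] [ 0.55896295 -0.3018277   0.098     ]
```

>>> {"name": "arm_command", "arguments": {
  "series": [
    {"linear":[-4.5,0.5,40],"turn":[0,0,0],"jaw":0},
    {"linear":[0,0,45],"turn":[0,0,0],"jaw":0},
    {"linear":[0,0,45],"turn":[0,0,0],"jaw":0},
    {"linear":[0,0,37],"turn":[0,0,0],"jaw":0},
    {"linear":[0,0,0],"turn":[0,0,0],"jaw":0}
  ]
}}

```text
t: 3.38
tool_pos: [0.5587, -0.3, 0.0617]
orientation: [-3.137, -0.004, 1.65]
ft_force: [0.3, -0.8, 0.5]
grip_width: 0.0854
```

```bash
python3 s.py; cat > pic.py <<'E'
import sys,cv2
from cell import robot
n,out=sys.argv[1:3]
d=robot.get_image(n); i=d["color"][:,:,::-1]
if len(sys.argv)>3:
    x,y,w,h,s=map(float,sys.argv[3].split(',')); x,y,w,h=map(int,(x,y,w,h))
    i=cv2.resize(i[y:y+h,x:x+w],None,fx=s,fy=s,interpolation=cv2.INTER_CUBIC)
cv2.imwrite(f"pics/{out}.png",i)
if n=="wrist": print(d["pose"].tolist())
E
python3 pic.py side s2 300,110,150,110,5; python3 pic.py wrist w2
```

```text
t 3.375
joint_pos [-0.625  0.493 -0.061  1.023  0.     0.867]
tool_pos [ 0.559 -0.3    0.062]
orientation [-3.137 -0.004  1.65 ]
ft_force [ 0.319 -0.832  0.481]
grip_width 0.085
[[0.9969581516794498, 0.0748680503057683, 0.021661459860957216, 0.5543394621848041], [0.07793682507012424, -0.9557190875236917, -0.28377257979034926, -0.22748252202909203], [-0.0005432291263964163, 0.2845976120530428, -0.958646913162412, 0.20697320170789832], [0.0, 0.0, 0.0, 1.0]]
```

View pics/s2.png

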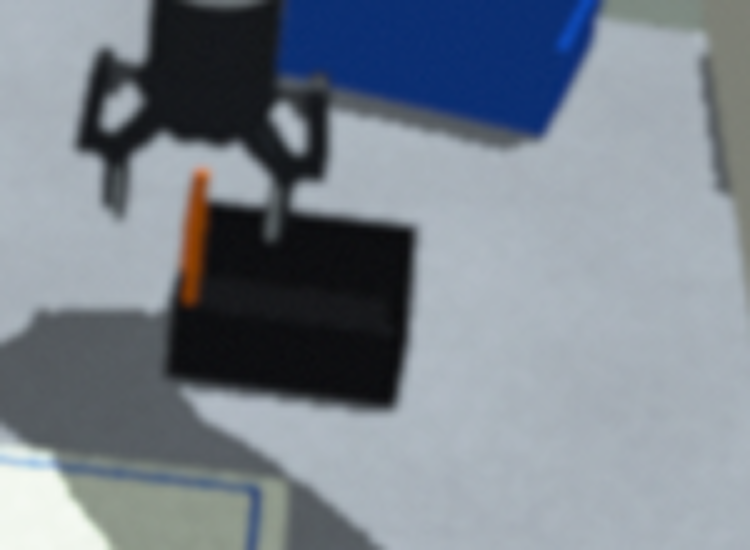

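View pics/w2.png

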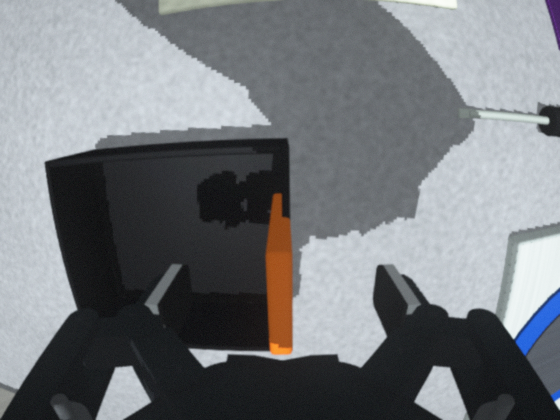

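The fingers straddle the orange tab, with one outside the wall and one inside the bin. I'll close now.

>>> {"name": "arm_command", "arguments": {
  "series": [
    {"linear":[0,0,0],"turn":[0,0,0],"jaw":1},
    {"linear":[0,0,0],"turn":[0,0,0],"jaw":1},
    {"linear":[0,0,0],"turn":[0,0,0],"jaw":1},
    {"linear":[0,0,0],"turn":[0,0,0],"jaw":1},
    {"linear":[0,0,0],"turn":[0,0,0],"jaw":1}
  ]
}}

```text
t: 4.1
tool_pos: [0.5602, -0.3011, 0.0646]
orientation: [3.142, 0.0, 1.648]
ft_force: [-1.0, -0.2, 3.0]
grip_width: 0.0089
```

>>> {"name": "arm_command", "arguments": {
  "series": [
    {"linear":[0,0,0],"turn":[0,0,0],"jaw":1},
    {"linear":[0,0,-10],"turn":[0,0,0],"jaw":1},
    {"linear":[0,0,-25],"turn":[0,0,0],"jaw":1},
    {"linear":[0,0,0],"turn":[0,0,0],"jaw":1}
  ]
}}

```text
t: 4.6
tool_pos: [0.5612, -0.3015, 0.101]
orientation: [3.139, 0.002, 1.648]
ft_force: [0.2, 0.5, -3.2]
grip_width: 0.0093
```

```bash
python3 s.py; python3 pic.py side s3 300,110,150,110,5; python3 pic.py wrist w3
```

```text
t 4.6
joint_pos [-0.625  0.463 -0.004  1.101  0.     0.869]
tool_pos [ 0.561 -0.302  0.101]
orientation [3.139e+00 2.000e-03 1.648e+00]
ft_force [ 0.216  0.483 -3.164]
grip_width 0.009
[[0.9970448734169592, 0.0729558179944845, 0.024061774949382293, 0.554777516928387], [0.07679118735905253, -0.9552800962690474, -0.28555743943414547, -0.2276303190666053], [0.002152658111721516, 0.28656131332221807, -0.9580594865508607, 0.242540326989716], [0.0, 0.0, 0.0, 1.0]]
```

View pics/s3.png

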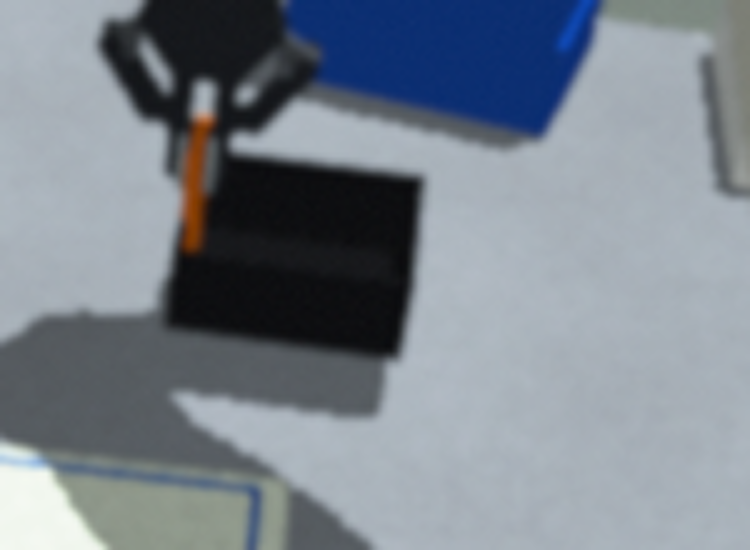

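View pics/w3.png

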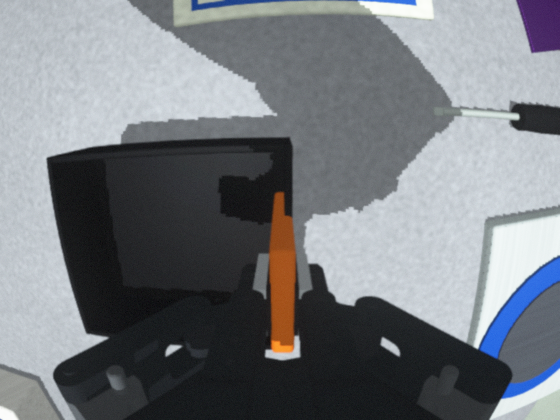

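>>> {"name": "arm_command", "arguments": {
  "series": [
    {"linear":[15,5,-10],"turn":[0,0,0],"jaw":1},
    {"linear":[30,10,0],"turn":[0,0,0],"jaw":1},
    {"linear":[40,13,0],"turn":[0,0,0],"jaw":1},
    {"linear":[45,15,0],"turn":[0,0,0],"jaw":1},
    {"linear":[45,15,0],"turn":[0,0,0],"jaw":1}
  ]
}}

```text
t: 5.32
tool_pos: [0.6045, -0.1197, 0.1092]
orientation: [-3.141, -0.0, 1.648]
ft_force: [0.3, 0.4, -2.6]
grip_width: 0.0089
```

>>> {"name": "arm_command", "arguments": {
  "series": [
    {"linear":[40,13,0],"turn":[0,0,0],"jaw":1},
    {"linear":[24,7.5,0],"turn":[0,0,0],"jaw":1},
    {"linear":[0,0,0],"turn":[0,0,-0.32],"jaw":1},
    {"linear":[0,0,0],"turn":[0,0,0],"jaw":1}
  ]
}}

```text
t: 5.82
tool_pos: [0.6198, -0.0554, 0.1091]
orientation: [-3.141, -0.0, 1.705]
ft_force: [-0.5, 0.7, -2.4]
grip_width: 0.0095
```

```bash
python3 s.py; python3 pic.py top t4 205,150,170,145,4.5; python3 pic.py wrist w4
```

```text
t 5.825
joint_pos [-0.224  0.437 -0.026  1.108  0.     1.213]
tool_pos [ 0.62  -0.055  0.109]
orientation [-3.141 -0.     1.705]
ft_force [-0.502  0.715 -2.403]
grip_width 0.009
[[0.9912776840851201, 0.12617143522550542, 0.03806996149165896, 0.6102027345007079], [0.131789025292879, -0.9500070710115971, -0.28305161691874936, 0.017105400221975448], [0.00045370386067665594, 0.28559995441368974, -0.9583488196850374, 0.25208610966848033], [0.0, 0.0, 0.0, 1.0]]
```

View pics/t4.png

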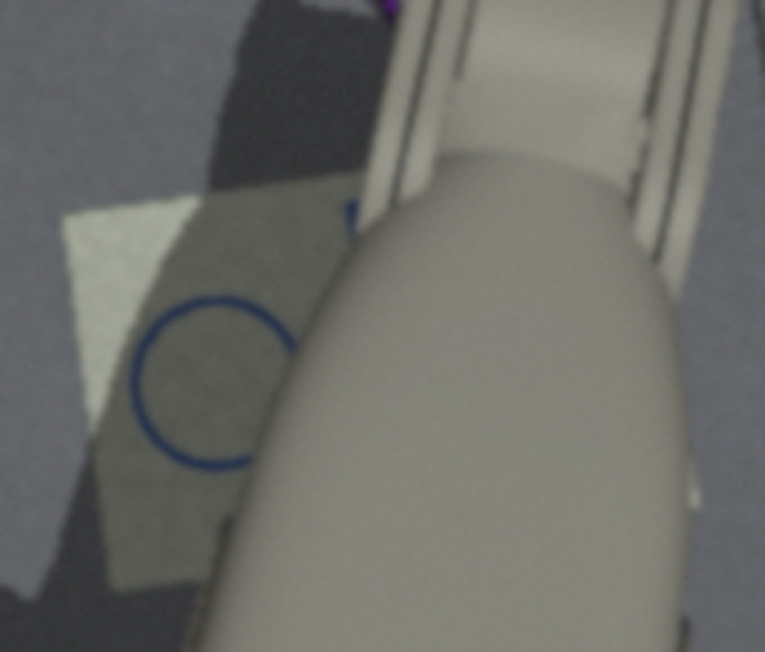

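View pics/w4.png

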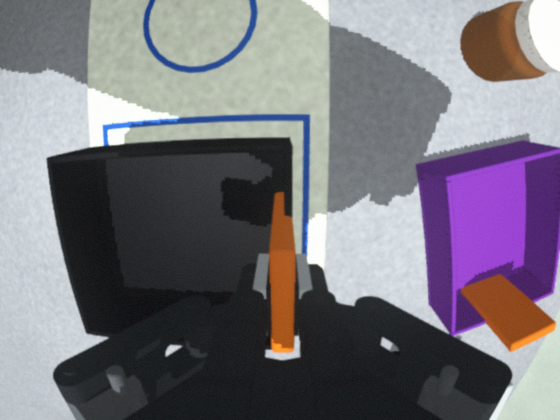

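```bash
python3 - <<'E'
from h import *
T=[[0.9912776840851201, 0.12617143522550542, 0.03806996149165896, 0.6102027345007079], [0.131789025292879, -0.9500070710115971, -0.28305161691874936, 0.017105400221975448], [0.00045370386067665594, 0.28559995441368974, -0.9583488196850374, 0.25208610966848033], [0.0, 0.0, 0.0, 1.0]]
w=[wplane(T,p,.006) for p in [(104,126),(309,116)]]
print(w)
a,b=w; print(np.arctan2(*(b-a)[[1,0]]), np.linalg.norm(b-a))
c,s=np.cos(.1334),np.sin(.1334)
for u in(-.085,.085): print(.5472+c*u-s*.005,.0037+s*u+c*.005)
E
```

```text
[array([ 0.46377476, -0.00174097,  0.006     ]), array([0.6300346 , 0.02087105, 0.006     ])]
0.13517467026699748 0.16779045928116998
0.46229016689677654 -0.0026498222323725366
0.6307797861304404 0.019960976304940998
```

>>> {"name": "arm_command", "arguments": {
  "series": [
    {"linear":[-1.6,0.8,15],"turn":[0,0,0],"jaw":1},
    {"linear":[0,0,13],"turn":[0,0,0],"jaw":1},
    {"linear":[0,0,7],"turn":[0,0,0],"jaw":1},
    {"linear":[0,0,3],"turn":[0,0,0],"jaw":1},
    {"linear":[0,0,0],"turn":[0,0,0],"jaw":1}
  ]
}}

```text
t: 6.55
tool_pos: [0.6211, -0.0582, 0.0713]
orientation: [3.141, 0.0, 1.704]
ft_force: [0.9, -0.3, -2.8]
grip_width: 0.009
```

>>> {"name": "arm_command", "arguments": {
  "series": [
    {"linear":[0,0,0.5],"turn":[0,0,0],"jaw":1},
    {"linear":[0,0,0],"turn":[0,0,0],"jaw":0},
    {"linear":[0,0,0],"turn":[0,0,0],"jaw":0},
    {"linear":[0,0,0],"turn":[0,0,0],"jaw":0},
    {"linear":[0,0,0],"turn":[0,0,0],"jaw":0}
  ]
}}

```text
t: 7.18
tool_pos: [0.6211, -0.0582, 0.0709]
orientation: [3.141, 0.0, 1.704]
ft_force: [-0.6, -0.8, -0.2]
grip_width: 0.0802
```

>>> {"name": "arm_command", "arguments": {
  "series": [
    {"linear":[0,0,0],"turn":[0,0,0],"jaw":0},
    {"linear":[0,0,-40],"turn":[0,0,0],"jaw":0},
    {"linear":[0,0,-50],"turn":[0,0,0],"jaw":0},
    {"linear":[0,0,-50],"turn":[0,0,0],"jaw":0}
  ]
}}

```text
t: 7.68
tool_pos: [0.6208, -0.0581, 0.2123]
orientation: [-3.141, -0.0, 1.704]
ft_force: [0.8, -0.9, -0.1]
grip_width: 0.0856
```

```bash
python3 s.py; python3 pic.py wrist w5;python3 pic.py side s5 200,100,250,220,2.5
```

```text
t 7.675
joint_pos [-0.228  0.391  0.169  1.348 -0.     1.21 ]
tool_pos [ 0.621 -0.058  0.212]
orientation [-3.141 -0.     1.704]
ft_force [ 0.782 -0.913 -0.131]
grip_width 0.086
[[0.9912153933684106, 0.12654270742949486, 0.03845760192626431, 0.6111305257964004], [0.1322556552111145, -0.9499043809581285, -0.28317858093653914, 0.014923846568859995], [0.0006968602331502168, 0.28577720383712646, -0.9582958333170646, 0.3551687975133589], [0.0, 0.0, 0.0, 1.0]]
```

View pics/w5.png

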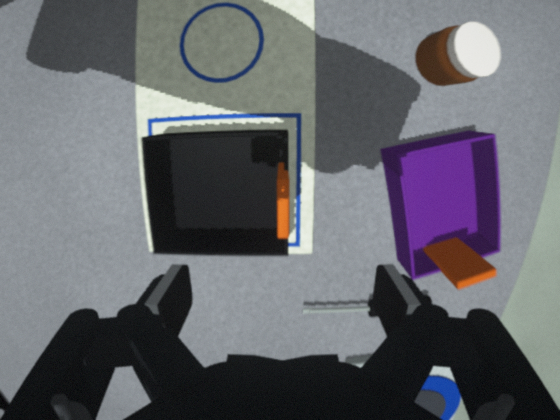

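View pics/s5.png

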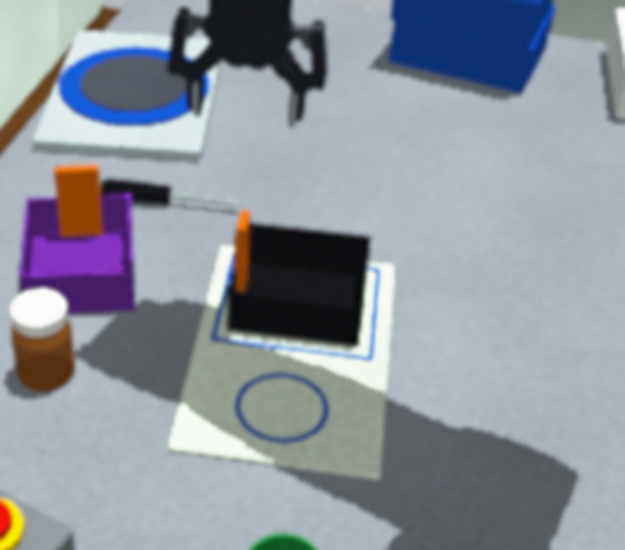

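The bin sits flat inside its rectangle. In w5 the line shows all round except where the wall hides it. Next I'll move towards the cup and tilt the tool, which also tells me about the wrist geometry.

>>> {"name": "arm_command", "arguments": {
  "series": [
    {"linear":[0,0,-10],"turn":[0,0,0.76],"jaw":0},
    {"linear":[45,-30,-10],"turn":[0,0,0],"jaw":0},
    {"linear":[45,-30,-10],"turn":[0,0,0],"jaw":0},
    {"linear":[45,-30,-10],"turn":[0,0,0],"jaw":0},
    {"linear":[45,-30,0],"turn":[0,0,0],"jaw":0}
  ]
}}

```text
t: 8.4
tool_pos: [0.5, 0.123, 0.251]
orientation: [3.141, -0.0, 1.571]
ft_force: [0.1, 0.3, -0.6]
grip_width: 0.0853
```

```bash
python3 s.py
```

```text
t 8.4
joint_pos [ 0.078  0.193 -0.016  1.361  0.     1.649]
tool_pos [0.5   0.123 0.251]
orientation [ 3.141 -0.     1.571]
ft_force [ 0.055  0.303 -0.648]
grip_width 0.085
```

>>> {"name": "arm_command", "arguments": {
  "series": [
    {"linear":[30,-23,0],"turn":[0,0,0],"jaw":0},
    {"linear":[0,0,0],"turn":[0,1,0],"jaw":0},
    {"linear":[0,0,0],"turn":[0,1,0],"jaw":0},
    {"linear":[0,0,0],"turn":[0,1,0],"jaw":0},
    {"linear":[0,0,0],"turn":[0,0,0],"jaw":0}
  ]
}}

```text
t: 9.02
tool_pos: [0.4779, 0.15, 0.2493]
orientation: [-3.138, -0.524, 1.566]
ft_force: [0.7, 0.3, 1.2]
grip_width: 0.0855
```

```bash
python3 s.py
```

```text
t 9.025
joint_pos [-0.171  0.161 -0.163  1.346  0.516  1.378]
tool_pos [0.478 0.15  0.249]
orientation [-3.138 -0.524  1.566]
ft_force [0.746 0.337 1.242]
grip_width 0.085
```

>>> {"name": "arm_command", "arguments": {
  "series": [
    {"linear":[0,0,0],"turn":[0,1,0],"jaw":0},
    {"linear":[0,0,0],"turn":[0,1,0],"jaw":0},
    {"linear":[0,0,0],"turn":[0,1,0],"jaw":0},
    {"linear":[0,0,0],"turn":[0,0.5,0],"jaw":0},
    {"linear":[0,0,0],"turn":[0,0,0],"jaw":0}
  ]
}}

```text
t: 9.65
tool_pos: [0.4777, 0.1517, 0.2492]
orientation: [-3.13, -1.133, 1.562]
ft_force: [-0.5, 0.3, -0.2]
grip_width: 0.0856
```

```bash
python3 s.py; python3 pic.py wrist w6; python3 pic.py side s6; cat > kin.py <<'E'
import numpy as np,json
from scipy.optimize import least_squares
from scipy.spatial.transform import Rotation as R
D=[json.loads(l) for l in open('log.jsonl')]
D.insert(0,dict(joint_pos=[.989392803,.259200857,.0207299403,1.33368957,0,1.4182044],tool_pos=[.22852612,.49995647,.23064893],orientation=[-3.14024289,-.000198,2.712781]))
def fk(p,q):
    r0,h,a,al,b,be,off,lat,L,m=p
    A=R.from_euler('z',q[0])
    pitch=q[1]-q[2]+q[3]
    P=np.array([r0+a*np.sin(q[1]+al)+b*np.cos(q[1]-q[2]+be),0,h+a*np.cos(q[1]+al)-b*np.sin(q[1]-q[2]+be)])
    W=R.from_euler('y',pitch)  # frame: x forward along tool when pitch 0, pitch>0 = down
    S=R.from_euler('z',q[4])   # wrist yaw
    P=P+W.apply([off,lat,0])+ (W*S).apply([L,m,0])
    # tool: z along x ; at q6=0 tool x = -radial when down  => tool x = +z of wrist frame? 
    M=np.array([[0,0,1],[0,-1,0],[1,0,0]]).T  # columns tool axes below
    B=R.from_matrix(np.column_stack([[0,0,-1],[0,-1,0],[1,0,0]]) ) if 0 else R.from_matrix(np.column_stack([[0,0,-1],[0,1,0],[1,0,0]]))
    T=A*W*S*B*R.from_euler('z',q[5])
    return A.apply(P),T
E
python3 - <<'E'
from kin import *
for d in D[-3:]:
    _,T=fk([0]*10,d['joint_pos']); print(np.round(T.as_matrix(),3).tolist(), np.round(R.from_euler('xyz',d['orientation']).as_matrix(),3).tolist())
def g(p): return np.concatenate([fk(p,d['joint_pos'])[0]-d['tool_pos'] for d in D])
best=None
for k in range(30):
    x0=np.r_[0,.3,.4,0,.4,0,0,.08,.25,0]+np.random.default_rng(k).normal(0,.1,10)
    r=least_squares(lambda p:np.r_[g(p),1e-4*p],x0)
    if best is None or r.cost<best.cost: best=r
print(best.x.round(4),np.abs(g(best.x)).max()); np.save('kp.npy',best.x)
E
```

```text
t 9.65
joint_pos [-0.407  0.382 -0.272  1.624  0.98   0.777]
tool_pos [0.478 0.152 0.249]
orientation [-3.13  -1.133  1.562]
ft_force [-0.48   0.251 -0.232]
grip_width 0.086
[[0.9999919368577568, -0.0019158039686925686, -0.003529293785741349, 0.47838107817127984], [0.0013630793098250151, -0.6647522925537004, 0.747062602168918, 0.05432932916218469], [-0.003777331633264104, -0.7470613892042295, -0.6647443211686573, 0.3757200689233551], [0.0, 0.0, 0.0, 1.0]]
[[-0.0, 1.0, 0.001], [1.0, 0.0, 0.0], [0.0, 0.001, -1.0]] [[-0.0, 1.0, 0.001], [1.0, 0.0, 0.0], [0.0, 0.001, -1.0]]
[[0.004, 1.0, -0.001], [0.866, -0.003, 0.501], [0.501, -0.003, -0.866]] [[0.004, 1.0, -0.001], [0.866, -0.003, 0.501], [0.501, -0.003, -0.866]]
[[0.004, 1.0, -0.004], [0.424, 0.002, 0.906], [0.906, -0.005, -0.424]] [[0.004, 1.0, -0.004], [0.424, 0.002, 0.906], [0.906, -0.005, -0.424]]
[-0.      0.1283  0.5846  0.      0.3994 -0.0742  0.1027  0.0836  0.2947
 -0.    ] 2.0921528637862785e-06
```

View pics/w6.png

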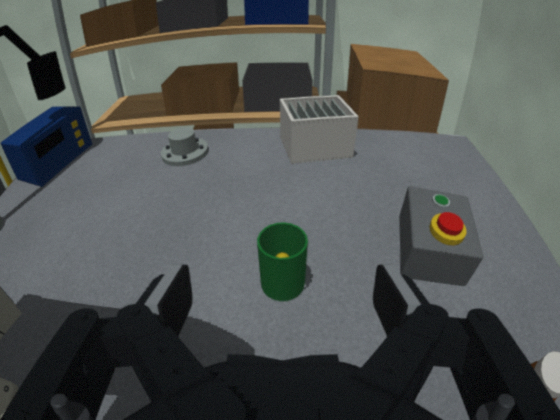

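View pics/s6.png

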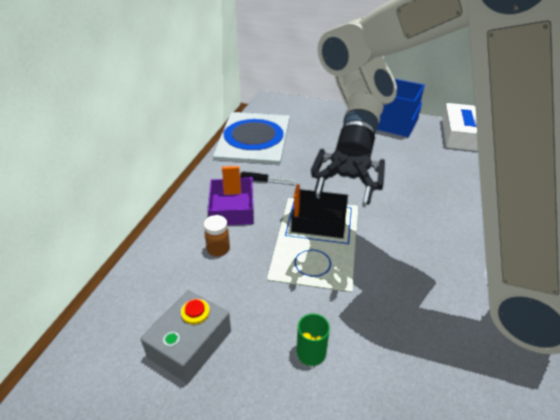

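```bash
cat >> kin.py <<'E'
LO=np.array([-3.04,-.91,-1.04,-1.92,-1.52,-3.14]);HI=np.array([3.04,1.82,1.36,1.95,1.45,3.14])
def pose(delta,e,th,g):  # delta heading rad, e dip below horizontal, th roll about tool z, g = grasp point (21mm behind tcp)
    tz=np.array([np.cos(delta)*np.cos(e),np.sin(delta)*np.cos(e),-np.sin(e)])
    ty=np.array([np.sin(delta),-np.cos(delta),0]); tx=np.cross(ty,tz)
    T=R.from_matrix(np.column_stack([tx,ty,tz])); cup=T.inv().apply([0,0,1])
    T=T*R.from_euler('z',th)
    return np.array(g)+.021*tz,T,T.apply(R.from_euler('z',0).apply(cup))
def ik(p,T,q0,kp=np.load('kp.npy')):
    def f(q):
        P,S=fk(kp,q); return np.r_[(P-p)*5,(S.inv()*T).as_rotvec()]
    r=least_squares(f,np.clip(q0,LO+.01,HI-.01),bounds=(LO,HI)); return r.x,np.abs(r.fun).max()
E
python3 - <<'E'
from kin import *
q=D[-1]['joint_pos']
c=np.array([.4778,.322,.055])
for dd in (30,60,75,90,105):
    x,r=ik(*pose(np.radians(dd),np.radians(25),0,c)[:2],q); print("grasp",dd,x.round(2),round(r,4))
for dd in (0,20,40,60,90):
  for e in (5,20):
    for z in (.13,.2):
      x0,r0=ik(*pose(np.radians(dd),np.radians(e),0,[.557,-.13,z])[:2],q)
      out=[(0,round(r0,3))]; 
      for t in (-40,-80,-115,-130):
        p,T,a=pose(np.radians(dd),np.radians(e),np.radians(t),[.557,-.13,z]); x0,r=ik(p,T,x0); out.append((t,round(r,3)))
      print(dd,e,z,out,x0.round(2))
E
```

```text
grasp 30 [ 0.43  0.31 -1.04 -0.69  0.06  3.08] 0.224
grasp 60 [ 0.06  0.44 -1.04 -0.66  0.88  2.48] 0.0596
grasp 75 [-0.    0.47 -0.93 -0.33  1.07  2.13] 0.0
grasp 90 [-0.02  0.54 -0.64  0.44  1.13  1.52] 0.0
grasp 105 [-0.    0.67 -0.36  1.05  1.07  1.  ] 0.0
0 5 0.13 [(0, np.float64(0.263)), (-40, np.float64(0.333)), (-80, np.float64(0.296)), (-115, np.float64(0.305)), (-130, np.float64(0.333))] [-0.79  0.31 -1.04 -0.75  0.92  0.42]
0 5 0.2 [(0, np.float64(0.226)), (-40, np.float64(0.241)), (-80, np.float64(0.244)), (-115, np.float64(0.209)), (-130, np.float64(0.241))] [-0.75  0.14 -1.04 -0.71  0.82  0.54]
0 20 0.13 [(0, np.float64(0.146)), (-40, np.float64(0.153)), (-80, np.float64(0.157)), (-115, np.float64(0.131)), (-130, np.float64(0.153))] [-0.68  0.2  -1.04 -0.6   0.66  0.48]
0 20 0.2 [(0, np.float64(0.069)), (-40, np.float64(0.066)), (-80, np.float64(0.073)), (-115, np.float64(0.055)), (-130, np.float64(0.066))] [-0.67  0.06 -1.04 -0.58  0.63  0.55]
20 5 0.13 [(0, np.float64(0.109)), (-40, np.float64(0.137)), (-80, np.float64(0.1)), (-115, np.float64(0.134)), (-130, np.float
[... 1943 characters left out ...]
 0.13 [(0, np.float64(0.134)), (-40, np.float64(0.167)), (-80, np.float64(0.121)), (-115, np.float64(0.163)), (-130, np.float64(0.167))] [-0.77  0.89  0.04  1.95  0.88 -2.01]
90 5 0.2 [(0, np.float64(0.191)), (-40, np.float64(0.248)), (-80, np.float64(0.188)), (-115, np.float64(0.24)), (-130, np.float64(0.248))] [-0.77  0.75  0.02  1.95  0.91 -1.93]
90 20 0.13 [(0, np.float64(0.0)), (-40, np.float64(0.0)), (-80, np.float64(0.0)), (-115, np.float64(0.0)), (-130, np.float64(0.0))] [-0.73  0.86  0.15  1.93  0.77 -1.9 ]
90 20 0.2 [(0, np.float64(0.053)), (-40, np.float64(0.073)), (-80, np.float64(0.059)), (-115, np.float64(0.069)), (-130, np.float64(0.073))] [-0.74  0.74  0.14  1.95  0.8  -1.84]
```

```bash
python3 - <<'E'
from h import *
T=[[0.9999919368577568, -0.0019158039686925686, -0.003529293785741349, 0.47838107817127984], [0.0013630793098250151, -0.6647522925537004, 0.747062602168918, 0.05432932916218469], [-0.003777331633264104, -0.7470613892042295, -0.6647443211686573, 0.3757200689233551], [0.0, 0.0, 0.0, 1.0]]
print(wplane(T,(283,241),.09))
from kin import *
s=D[-1]; M=R.from_euler('xyz',s['orientation'])
for tgt in ([.478,.23,.05],[.478,.341,.047]): print(np.round(M.inv().apply(np.array(tgt)-s['tool_pos'])*1000,1))
q=s['joint_pos']
for y in (.23,.3,.341):
    x,r=ik(np.array([.478,y,.047]),M,q); print(x.round(2),r)
E
```

```text
[0.47791252 0.32198801 0.09      ]
[-147.3    1.4  155.2]
[-103.     1.6  257.1]
[-0.25  0.6  -0.54  0.93  1.07  1.02] 1.0385292625869624e-09
[-0.11  0.56 -0.6   0.64  1.12  1.32] 7.246608868527461e-11
[-0.02  0.54 -0.63  0.45  1.13  1.52] 3.83026943495679e-15
```

>>> {"name": "arm_command", "arguments": {
  "series": [
    {"linear":[-29,0.3,31],"turn":[0,0,0],"jaw":0},
    {"linear":[-29,0.3,31],"turn":[0,0,0],"jaw":0},
    {"linear":[-29,0.3,31],"turn":[0,0,0],"jaw":0},
    {"linear":[-29,0.3,31],"turn":[0,0,0],"jaw":0},
    {"linear":[-29,0.2,31],"turn":[0,0,0],"jaw":0}
  ]
}}

```text
t: 10.38
tool_pos: [0.4798, 0.2321, 0.0537]
orientation: [3.134, -1.131, 1.581]
ft_force: [0.1, 0.6, -1.2]
grip_width: 0.0855
```

```bash
python3 s.py; python3 pic.py wrist w7;  python3 - <<'E'
from kin import *
s=D[-1]; M=R.from_euler('xyz',s['orientation'])
print(np.round(M.inv().apply(np.array([.478,.341,.047])-s['tool_pos'])*1000,1))
E
```

```text
t 10.375
joint_pos [-0.246  0.583 -0.539  0.929  1.07   1.031]
tool_pos [0.48  0.232 0.054]
orientation [ 3.134 -1.131  1.581]
ft_force [ 0.053  0.575 -1.195]
grip_width 0.085
[[0.9999882555074737, 0.004643601981335479, 0.0013877347577919892, 0.47953431847734035], [0.0020601855417933974, -0.6664591988370544, 0.7455386589044223, 0.13497552226717272], [0.00438685338852715, -0.7455270439401311, -0.6664609382936385, 0.1804419525272324], [0.0, 0.0, 0.0, 1.0]]
[ 40.3  -1.5 101.4]
```

View pics/w7.png

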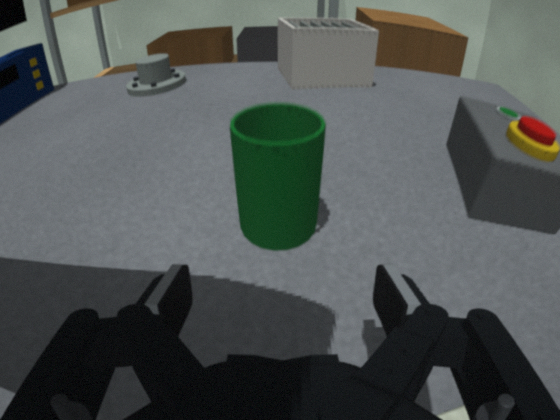

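>>> {"name": "arm_command", "arguments": {
  "series": [
    {"linear":[8,-0.3,20],"turn":[0,0,0],"jaw":0},
    {"linear":[8,-0.3,20],"turn":[0,0,0],"jaw":0},
    {"linear":[8,-0.3,20],"turn":[0,0,0],"jaw":0},
    {"linear":[8,-0.3,20],"turn":[0,0,0],"jaw":0},
    {"linear":[8,-0.3,21],"turn":[0,0,0],"jaw":0}
  ]
}}

```text
t: 11.05
tool_pos: [0.4784, 0.3405, 0.0492]
orientation: [3.134, -1.133, 1.579]
ft_force: [0.2, 0.7, -0.5]
grip_width: 0.0855
```

```bash
python3 s.py; python3 pic.py wrist w8;  python3 pic.py side s8 230,250,200,160,4
```

```text
t 11.05
joint_pos [-0.021  0.534 -0.633  0.448  1.132  1.519]
tool_pos [0.478 0.341 0.049]
orientation [ 3.134 -1.133  1.579]
ft_force [ 0.21   0.726 -0.472]
grip_width 0.085
[[0.9999909886188724, 0.0036466475904102487, 0.002173624254894524, 0.47810211351335963], [0.0008032893394878345, -0.6652897006334796, 0.7465848705654651, 0.24321939149508012], [0.004168621749112742, -0.7465763967554602, -0.6652866347675611, 0.1758597613912948], [0.0, 0.0, 0.0, 1.0]]
```

View pics/w8.png

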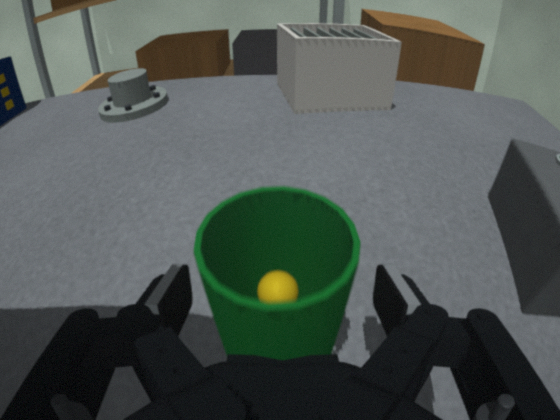

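View pics/s8.png

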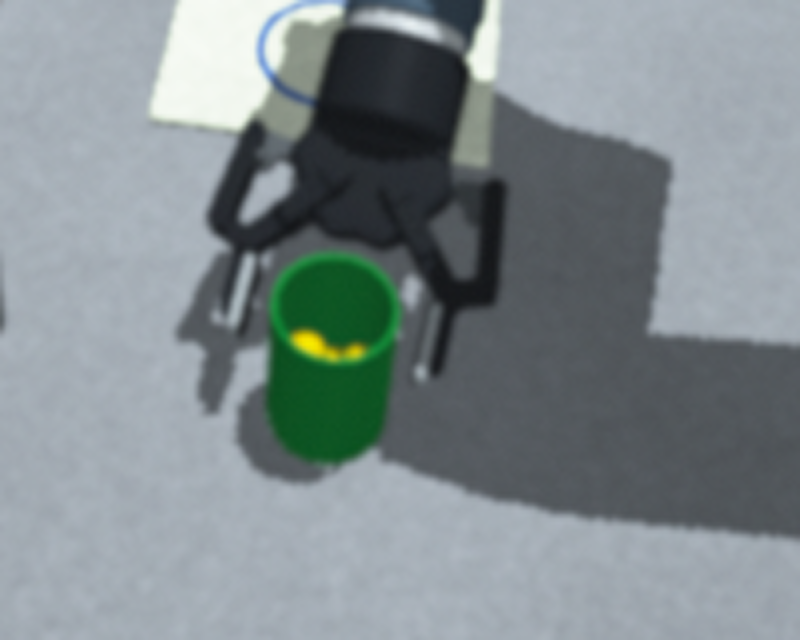

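The cup is centred between the fingers and clear of the palm. I'll close now.

>>> {"name": "arm_command", "arguments": {
  "series": [
    {"linear":[0,0,0],"turn":[0,0,0],"jaw":1},
    {"linear":[0,0,0],"turn":[0,0,0],"jaw":1},
    {"linear":[0,0,0],"turn":[0,0,0],"jaw":1},
    {"linear":[0,0,0],"turn":[0,0,0],"jaw":1},
    {"linear":[0,0,0],"turn":[0,0,0],"jaw":1}
  ]
}}

```text
t: 11.78
tool_pos: [0.4783, 0.339, 0.0486]
orientation: [3.14, -1.136, 1.572]
ft_force: [-3.0, 1.7, 6.9]
grip_width: 0.0595
```

```bash
python3 s.py; python3 pic.py wrist w9;  python3 pic.py side s9 230,250,200,160,4
```

```text
t 11.775
joint_pos [-0.025  0.537 -0.634  0.452  1.136  1.513]
tool_pos [0.478 0.339 0.049]
orientation [ 3.14  -1.136  1.572]
ft_force [-3.05   1.7    6.904]
grip_width 0.059
[[0.9999981926675602, 0.000639623945508389, 0.0017904029770427763, 0.47810784735888734], [-0.000917120190412557, -0.6626134663258929, 0.748960982384356, 0.24126407022520224], [0.0016653985013230287, -0.7489612707775961, -0.6626116821510457, 0.1748611553107257], [0.0, 0.0, 0.0, 1.0]]
```

View pics/w9.png

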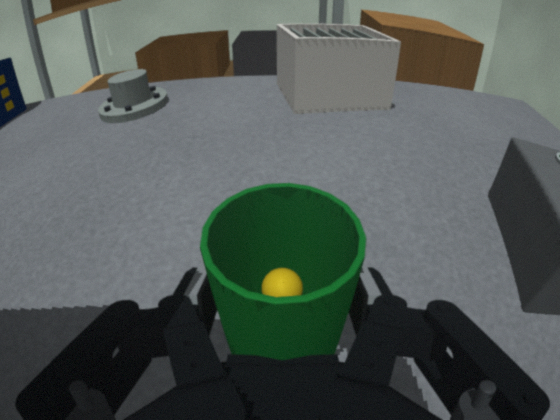

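View pics/s9.png

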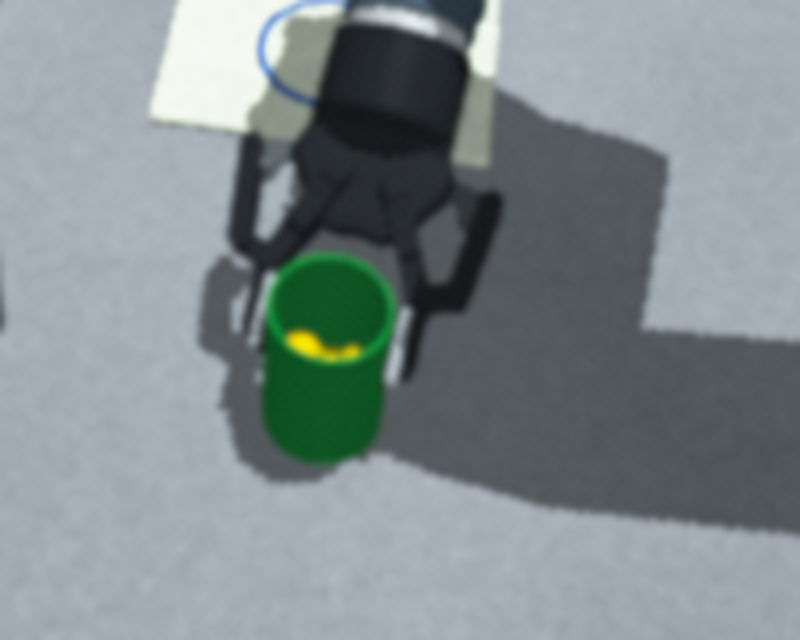

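>>> {"name": "arm_command", "arguments": {
  "series": [
    {"linear":[9,0,-4],"turn":[0,0,0],"jaw":1},
    {"linear":[18,0,-8.5],"turn":[0,0,0],"jaw":1},
    {"linear":[27,0,-12.5],"turn":[0,0,0],"jaw":1},
    {"linear":[27,0,-12.5],"turn":[0,0,0],"jaw":1},
    {"linear":[10,0,-4.5],"turn":[0,0,0],"jaw":1}
  ]
}}

```text
t: 12.5
tool_pos: [0.4783, 0.3393, 0.1493]
orientation: [3.136, -1.134, 1.576]
ft_force: [0.5, 0.6, -2.7]
grip_width: 0.0595
```

```bash
python3 s.py; python3 pic.py wrist w10;  cat > plan.py <<'E'
from kin import *
s=D[-1]; C=np.array([.5570,-.0665])
d,e=np.radians(30),np.radians(20)
_,_,a=pose(d,e,np.radians(-130),[0,0,0]); ah=a[:2]; print("axis",a)
g=np.r_[C-ah/np.linalg.norm(ah)*.061,.125]; print("g",g)
E
python3 - <<'E'
from plan import *
q=s['joint_pos']
p0=np.array(s['tool_pos']); M0=R.from_euler('xyz',s['orientation'])
for z in (.125,.16):
  g[2]=z
  x=q
  for t in range(0,-141,-20):
    p,T,_=pose(d,e,np.radians(t),g); x,r=ik(p,T,x); print(t,p.round(3),x.round(2),round(r,4))
E
```

```text
t 12.5
joint_pos [-0.024  0.373 -0.536  0.709  1.133  1.515]
tool_pos [0.478 0.339 0.149]
orientation [ 3.136 -1.134  1.576]
ft_force [ 0.458  0.558 -2.716]
grip_width 0.06
[[0.9999939061686886, 0.0021387712724522077, 0.0027592178116567618, 0.4779367415487393], [-0.0006406871530743011, -0.6645073104829843, 0.7472814890218025, 0.24187680526400646], [0.0034317845882159167, -0.7472787030098705, -0.6645018908042516, 0.27585620481759654], [0.0, 0.0, 0.0, 1.0]]
axis [-0.81716877  0.35941431 -0.45061796]
g [ 0.61283774 -0.09105904  0.125     ]
0 [ 0.63  -0.081  0.118] [-0.7   0.4  -0.88 -0.46  1.08  2.38] 0.0
-20 [ 0.63  -0.081  0.118] [-0.7   0.4  -0.88 -0.46  1.08  2.03] 0.0
-40 [ 0.63  -0.081  0.118] [-0.7   0.4  -0.88 -0.46  1.08  1.69] 0.0
-60 [ 0.63  -0.081  0.118] [-0.7   0.4  -0.88 -0.46  1.08  1.34] 0.0
-80 [ 0.63  -0.081  0.118] [-0.7   0.4  -0.88 -0.46  1.08  0.99] 0.0
-100 [ 0.63  -0.081  0.118] [-0.7   0.4  -0.88 -0.46  1.08  0.64] 0.0
-120 [ 0.63  -0.081  0.118] [-0.7   0.4  -0.88 -0.46  1.08  0.29] 0.0
-140 [ 0.63  -0.081  0.118] [-0.7   0.4  -0.88 -0.46  1.08 -0.06] 0.0
0 [ 0.63  -0.081  0.153] [-0.7   0.32 -0.84 -0.34  1.08  2.38] 0.0
-20 [ 0.63  -0.081  0.153] [-0.7   0.32 -0.84 -0.34  1.08  2.03] 0.0
-40 [ 0.63  -0.081  0.153] [-0.7   0.32 -0.84 -0.34  1.08  1.69] 0.0
-60 [ 0.63  -0.081  0.153] [-0.7   0.32 -0.84 -0.34  1.08  1.34] 0.0
-80 [ 0.63  -0.081  0.153] [-0.7   0.32 -0.84 -0.34  1.08  0.99] 0.0
-100 [ 0.63  -0.081  0.153] [-0.7   0.32 -0.84 -0.34  1.08  0.64] 0.0
-120 [ 0.63  -0.081  0.153] [-0.7   0.32 -0.84 -0.34  1.08  0.29] 0.0
-140 [ 0.63  -0.081  0.153] [-0.7   0.32 -0.84 -0.34  1.08 -0.06] 0.0
```

View pics/w10.png

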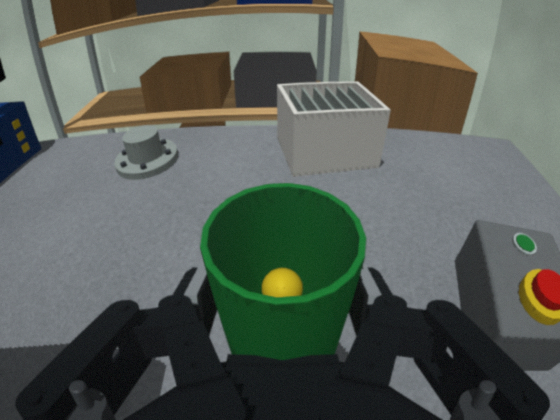

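```bash
cat > plan.py <<'E'
from kin import *
s=D[-1]; C=np.array([.5570,-.0665])
d,e=np.radians(25),np.radians(20)
by=.133; g2=C+np.array([[np.cos(by),-np.sin(by)],[np.sin(by),np.cos(by)]])@[.025,-.051]
def rows(p1,T1,N,curved=True):
    p0=np.array(s['tool_pos']);T0=R.from_euler('xyz',s['orientation'])
    w=(T1*T0.inv()).as_rotvec(); out=[];x=np.array(s['joint_pos']);P,T=p0,T0;mx=0
    for k in range(1,N+1):
        Pn=p0+(p1-p0)*k/N; Tn=R.from_rotvec(w*k/N)*T0
        print(np.round(T.inv().apply(Pn-P)*1000,1).tolist(),np.round(np.degrees((T.inv()*Tn).as_rotvec())/10,2).tolist())
        P,T=Pn,Tn; xn,r=ik(P,T,x); mx=max(mx,np.abs((xn-x)*8/np.array([2.22,2.22,2.79,3.14,3.14,3.14])).max(),r*100); x=xn
    print("end",x.round(2),"max rate frac/res",round(mx,2))
E
python3 - <<'E'
from plan import *
p,T,a=pose(d,e,0,np.r_[g2,.187]); print(g2,p)
rows(p,T,14)
x=s['joint_pos']
for t in (0,-60,-120,-140):
    p,T,a=pose(d,e,np.radians(t),np.r_[g2,.13]); x,r=ik(p,T,x); print(t,p.round(3),a.round(2),x.round(2),round(r,4))
E
```

```text
[ 0.58854223 -0.11373439] [ 0.6064269  -0.10539463  0.17981758]
[-11.5, 9.2, -29.7] [-0.43, 0.03, 0.18]
[-11.0, 11.7, -29.0] [-0.43, 0.03, 0.18]
[-10.4, 14.2, -28.1] [-0.43, 0.03, 0.18]
[-9.8, 16.6, -27.0] [-0.43, 0.03, 0.18]
[-9.1, 18.8, -25.7] [-0.43, 0.03, 0.18]
[-8.4, 21.0, -24.3] [-0.43, 0.03, 0.18]
[-7.5, 23.0, -22.7] [-0.43, 0.03, 0.18]
[-6.7, 24.8, -20.9] [-0.43, 0.03, 0.18]
[-5.8, 26.5, -19.0] [-0.43, 0.03, 0.18]
[-4.8, 28.0, -17.0] [-0.43, 0.03, 0.18]
[-3.8, 29.3, -14.9] [-0.43, 0.03, 0.18]
[-2.8, 30.5, -12.7] [-0.43, 0.03, 0.18]
[-1.8, 31.4, -10.4] [-0.43, 0.03, 0.18]
[-0.8, 32.1, -8.0] [-0.43, 0.03, 0.18]
end [-0.76  0.23 -0.88 -0.33  1.06  2.43] max rate frac/res 0.28
0 [ 0.606 -0.105  0.123] [0. 0. 1.] [-0.76  0.37 -0.95 -0.53  1.06  2.43] 0.0
-60 [ 0.606 -0.105  0.123] [-0.49  0.67  0.56] [-0.76  0.37 -0.95 -0.53  1.06  1.38] 0.0
-120 [ 0.606 -0.105  0.123] [-0.78  0.53 -0.32] [-0.76  0.37 -0.95 -0.53  1.06  0.33] 0.0
-140 [ 0.606 -0.105  0.123] [-0.77  0.31 -0.56] [-0.76  0.37 -0.95 -0.53  1.06 -0.02] 0.0
```

>>> {"name": "arm_command", "arguments": {
  "series": [
    {"linear":[-11.5,9,-29.5],"turn":[-0.43,0.03,0.18],"jaw":1},
    {"linear":[-11,11.5,-29],"turn":[-0.43,0.03,0.18],"jaw":1},
    {"linear":[-10.5,14,-28],"turn":[-0.43,0.03,0.18],"jaw":1},
    {"linear":[-10,16.5,-27],"turn":[-0.43,0.03,0.18],"jaw":1},
    {"linear":[-9,19,-25.5],"turn":[-0.43,0.03,0.18],"jaw":1}
  ]
}}

```text
t: 13.18
tool_pos: [0.5231, 0.18, 0.1572]
orientation: [3.119, -1.162, 1.182]
ft_force: [0.3, -0.1, -1.6]
grip_width: 0.0596
```

>>> {"name": "arm_command", "arguments": {
  "series": [
    {"linear":[-8.5,21,-24.5],"turn":[-0.43,0.03,0.18],"jaw":1},
    {"linear":[-7.5,23,-22.5],"turn":[-0.43,0.03,0.18],"jaw":1},
    {"linear":[-6.5,25,-21],"turn":[-0.43,0.03,0.18],"jaw":1},
    {"linear":[-6,26.5,-19],"turn":[-0.43,0.03,0.18],"jaw":1},
    {"linear":[-5,28,-17],"turn":[-0.43,0.03,0.18],"jaw":1}
  ]
}}

```text
t: 13.8
tool_pos: [0.5687, 0.0207, 0.1678]
orientation: [3.122, -1.193, 0.772]
ft_force: [0.4, 0.7, -1.4]
grip_width: 0.0594
```

```bash
python3 s.py; python3 -c "
from plan import *
p,T,a=pose(d,e,0,np.r_[g2,.187]); rows(p,T,5)"; python3 pic.py side s11 
```

```text
t 13.8
joint_pos [-0.632  0.218 -0.827  0.087  1.151  2.038]
tool_pos [0.569 0.021 0.168]
orientation [ 3.122 -1.193  0.772]
ft_force [ 0.355  0.664 -1.416]
grip_width 0.059
[-2.3, 23.6, -11.8] [-0.34, 0.03, 0.14]
[-1.6, 24.3, -10.4] [-0.34, 0.03, 0.14]
[-1.0, 24.9, -8.9] [-0.34, 0.03, 0.14]
[-0.3, 25.4, -7.4] [-0.34, 0.03, 0.14]
[0.3, 25.8, -5.9] [-0.34, 0.03, 0.14]
end [-0.76  0.23 -0.88 -0.33  1.06  2.43] max rate frac/res 0.22
```

View pics/s11.png

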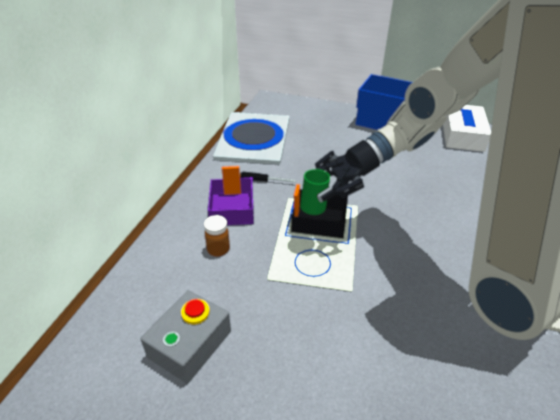

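>>> {"name": "arm_command", "arguments": {
  "series": [
    {"linear":[-2.5,23.5,-12],"turn":[-0.34,0.03,0.14],"jaw":1},
    {"linear":[-1.5,24.5,-10.5],"turn":[-0.34,0.03,0.14],"jaw":1},
    {"linear":[-1,25,-9],"turn":[-0.34,0.03,0.14],"jaw":1},
    {"linear":[0,25.5,-7.5],"turn":[-0.34,0.03,0.14],"jaw":1},
    {"linear":[0,25.5,-6],"turn":[-0.34,0.03,0.14],"jaw":1}
  ]
}}

```text
t: 14.48
tool_pos: [0.6064, -0.1051, 0.18]
orientation: [-3.137, -1.221, 0.43]
ft_force: [0.8, -0.4, -1.2]
grip_width: 0.0599
```

>>> {"name": "arm_command", "arguments": {
  "series": [
    {"linear":[0,0,0],"turn":[0,0,0],"jaw":1}
  ]
}}

```text
t: 14.6
tool_pos: [0.6063, -0.1048, 0.18]
orientation: [-3.138, -1.221, 0.433]
ft_force: [-0.5, 0.5, -0.8]
grip_width: 0.0596
```

```bash
python3 s.py; python3 -c "
from plan import *
p,T,a=pose(d,e,0,np.r_[g2,.13]); rows(p,T,3)"; python3 pic.py side s12 250,100,200,160,4; python3 pic.py wrist w12 
```

```text
t 14.6
joint_pos [-0.759  0.232 -0.878 -0.326  1.064  2.426]
tool_pos [ 0.606 -0.105  0.18 ]
orientation [-3.138 -1.221  0.433]
ft_force [-0.497  0.524 -0.804]
grip_width 0.06
[-17.9, 0.2, 6.5] [-0.0, 0.0, -0.0]
[-17.9, 0.2, 6.5] [-0.0, 0.0, -0.0]
[-17.9, 0.2, 6.5] [-0.0, 0.0, -0.0]
end [-0.76  0.37 -0.95 -0.53  1.06  2.43] max rate frac/res 0.18
[[0.4236422070696339, -0.5406769686910972, 0.7267707313287847, 0.5073452803527104], [-0.9058289364650924, -0.2518882680733916, 0.3406262442465455, -0.14945043213866505], [-0.0011037443950157068, -0.802633612511957, -0.5964713453421855, 0.2974762122615569], [0.0, 0.0, 0.0, 1.0]]
```

View pics/s12.png

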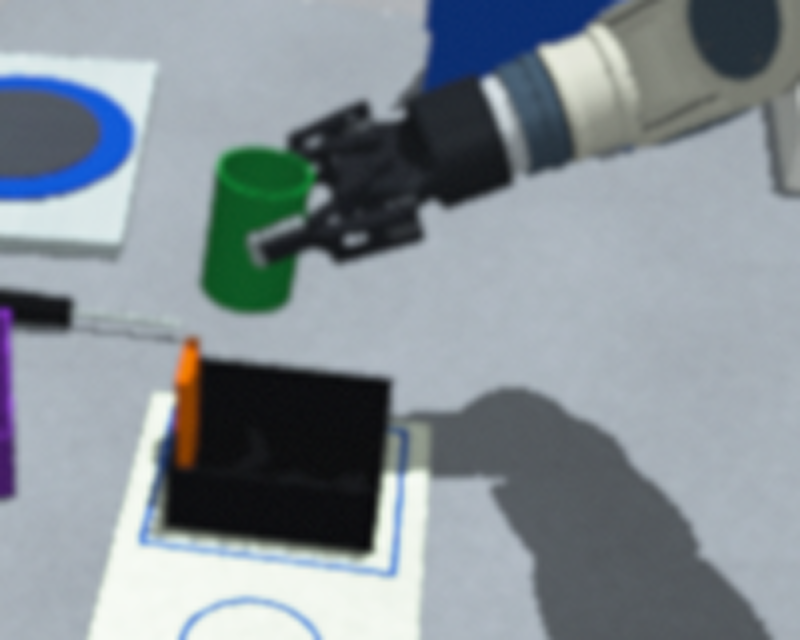

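View pics/w12.png

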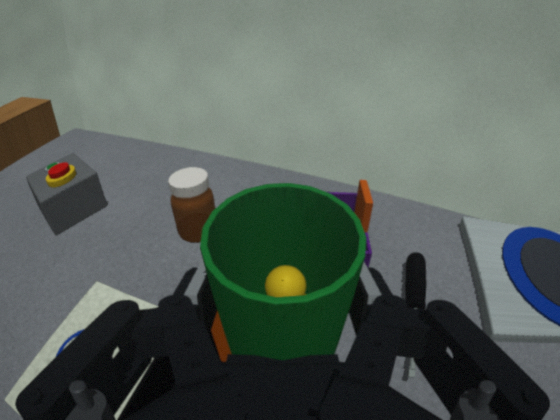

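>>> {"name": "arm_command", "arguments": {
  "series": [
    {"linear":[0,0,0],"turn":[0,0,-0.7],"jaw":1},
    {"linear":[0,0,0],"turn":[0,0,-0.9],"jaw":1},
    {"linear":[0,0,0],"turn":[0,0,-0.9],"jaw":1},
    {"linear":[0,0,0],"turn":[0,0,-0.7],"jaw":1},
    {"linear":[0,0,0],"turn":[0,0,0],"jaw":1}
  ]
}}

```text
t: 15.32
tool_pos: [0.6063, -0.1035, 0.1806]
orientation: [2.175, -0.923, 1.507]
ft_force: [-0.7, -0.7, -2.3]
grip_width: 0.0596
```

```bash
python3 s.py; python3 -c "
from plan import *
p,T,a=pose(d,e,np.radians(-45),np.r_[g2,.13]); print(a); rows(p,T,4)"; python3 pic.py side s13 250,100,200,160,4 
```

```text
t 15.325
joint_pos [-0.757  0.231 -0.878 -0.325  1.064  1.868]
tool_pos [ 0.606 -0.104  0.181]
orientation [ 2.175 -0.923  1.507]
ft_force [-0.71  -0.703 -2.311]
grip_width 0.06
[-0.36612865  0.56242524  0.74136878]
[-11.8, -6.8, 4.8] [-0.0, -0.0, -0.33]
[-11.4, -7.5, 4.8] [-0.0, -0.0, -0.33]
[-11.0, -8.1, 4.8] [-0.0, -0.0, -0.33]
[-10.5, -8.7, 4.8] [-0.0, -0.0, -0.33]
end [-0.76  0.37 -0.95 -0.53  1.06  1.64] max rate frac/res 0.15
```

View pics/s13.png

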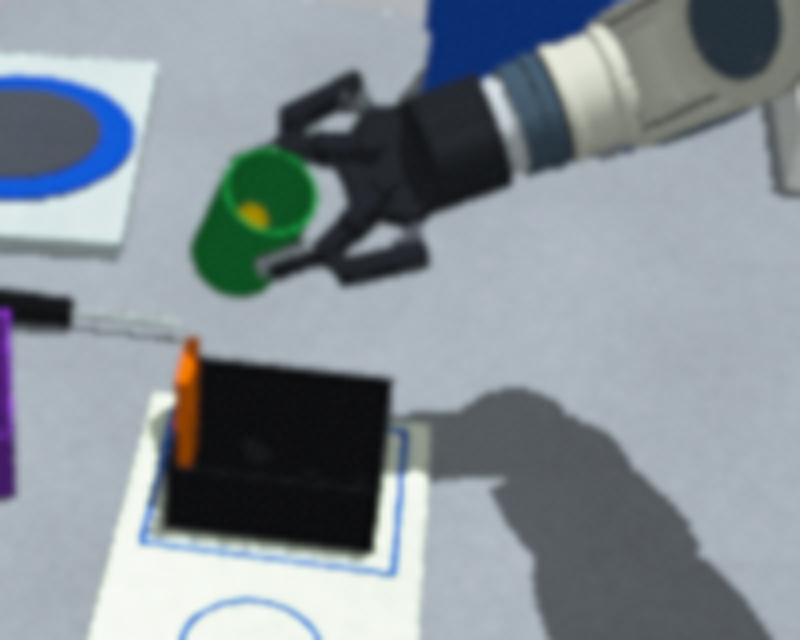

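>>> {"name": "arm_command", "arguments": {
  "series": [
    {"linear":[-12,-7,5],"turn":[0,0,-0.33],"jaw":1},
    {"linear":[-11.5,-7.5,5],"turn":[0,0,-0.33],"jaw":1},
    {"linear":[-11,-8,5],"turn":[0,0,-0.33],"jaw":1},
    {"linear":[-10.5,-8.5,5],"turn":[0,0,-0.33],"jaw":1},
    {"linear":[0,0,0],"turn":[0,0,0],"jaw":1}
  ]
}}

```text
t: 16.0
tool_pos: [0.6073, -0.106, 0.1216]
orientation: [2.048, -0.728, 1.678]
ft_force: [-1.4, 0.7, -2.0]
grip_width: 0.0596
```

>>> {"name": "arm_command", "arguments": {
  "series": [
    {"linear":[0,0,0],"turn":[0,0,-0.4],"jaw":1},
    {"linear":[0,0,0],"turn":[0,0,-0.4],"jaw":1},
    {"linear":[0,0,0],"turn":[0,0,-0.4],"jaw":1},
    {"linear":[0,0,0],"turn":[0,0,-0.4],"jaw":1},
    {"linear":[0,0,0],"turn":[0,0,-0.4],"jaw":1}
  ]
}}

```text
t: 16.62
tool_pos: [0.6076, -0.1063, 0.1235]
orientation: [1.952, -0.405, 1.852]
ft_force: [0.4, 0.9, -0.8]
grip_width: 0.0593
```

```bash
python3 s.py; python3 pic.py side s14 250,100,200,160,4 
```

```text
t 16.625
joint_pos [-0.76   0.366 -0.946 -0.528  1.065  1.287]
tool_pos [ 0.608 -0.106  0.123]
orientation [ 1.952 -0.405  1.852]
ft_force [ 0.362  0.895 -0.795]
grip_width 0.059
```

View pics/s14.png

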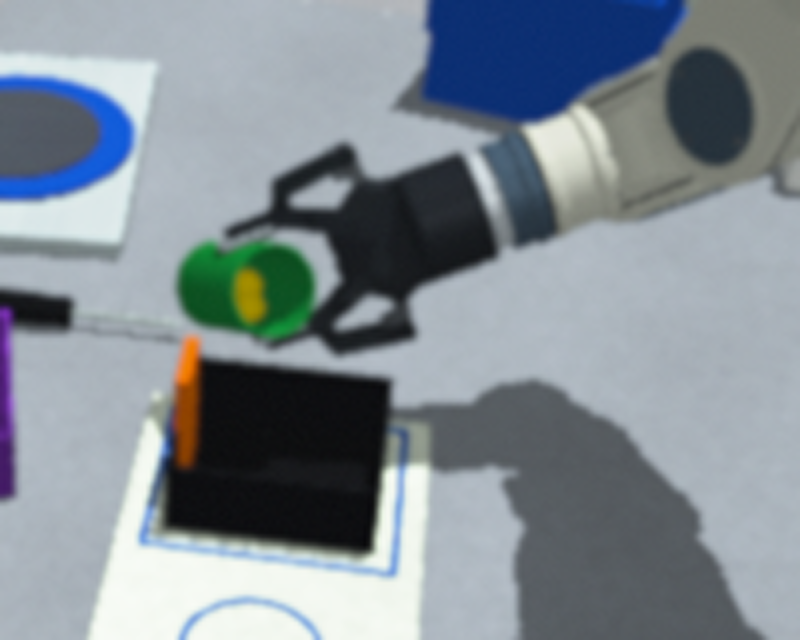

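```bash
python3 - <<'E'
from h import *
from kin import *
i=cv2.imread('pics/s14.png')
def pt(p,c):
    u=proj('side',p); cv2.circle(i,(int((u[0]-250+.5)*4),int((u[1]-100+.5)*4)),4,c,-1)
C=np.array([.557,-.0665]);by=.133;Rm=np.array([[np.cos(by),-np.sin(by)],[np.sin(by),np.cos(by)]])
for x,y in [(70,60),(70,-60),(-70,60),(-70,-60)]: pt(np.r_[C+Rm@[x/1e3,y/1e3],.061],(255,255,0))
for sx in(-25,25): pt(np.r_[C+Rm@[.065,sx/1e3],.104],(0,0,255))
s=D[-1]; T=R.from_euler('xyz',s['orientation']); g=np.array(s['tool_pos'])-.021*T.apply([0,0,1])
d,e=np.radians(25),np.radians(20)
p,T2,a=pose(d,e,np.radians(-65),g)
rim=g+.035*a; print(a,rim,g); 
dn=np.array([0,0,-1])-a*(-a[2]); dn/=np.linalg.norm(dn)
pt(rim,(255,0,255)); pt(rim+.031*dn,(255,255,255)); pt(rim-.031*dn,(255,255,255)); print((Rm.T@((rim+.031*dn)[:2]-C)).round(3))
cv2.imwrite('pics/ov14.png',i)
E
```

```text
[-0.52810389  0.69343373  0.49015909] [ 0.57126372 -0.09036877  0.14783326] [ 0.58974736 -0.11463895  0.1306777 ]
[ 0.003 -0.012]
```

View pics/ov14.png

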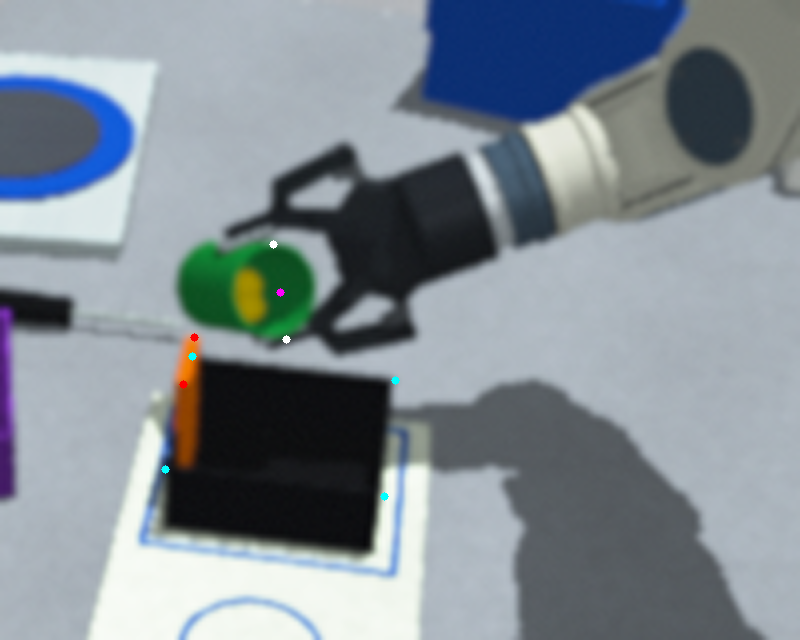

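The overlay matches the picture, and the lip is over the middle of the bin. I'll pour slowly.

>>> {"name": "arm_command", "arguments": {
  "series": [
    {"linear":[0,0,0],"turn":[0,0,-0.3],"jaw":1},
    {"linear":[0,0,0],"turn":[0,0,-0.3],"jaw":1},
    {"linear":[0,0,0],"turn":[0,0,-0.3],"jaw":1},
    {"linear":[0,0,0],"turn":[0,0,-0.3],"jaw":1},
    {"linear":[0,0,0],"turn":[0,0,-0.3],"jaw":1}
  ]
}}

```text
t: 17.3
tool_pos: [0.6076, -0.1063, 0.1233]
orientation: [1.925, -0.162, 1.949]
ft_force: [-0.7, 0.1, -0.7]
grip_width: 0.0601
```

```bash
python3 pic.py side s15 250,100,200,160,4 
```

View pics/s15.png

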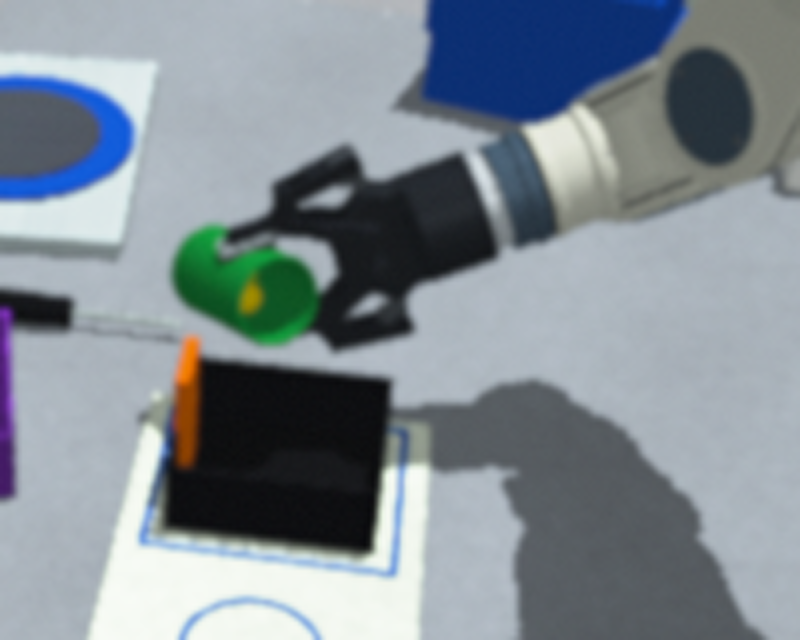

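>>> {"name": "arm_command", "arguments": {
  "series": [
    {"linear":[0,0,0],"turn":[0,0,-0.25],"jaw":1},
    {"linear":[0,0,0],"turn":[0,0,-0.25],"jaw":1},
    {"linear":[0,0,0],"turn":[0,0,-0.25],"jaw":1},
    {"linear":[0,0,0],"turn":[0,0,-0.25],"jaw":1},
    {"linear":[0,0,0],"turn":[0,0,0],"jaw":1}
  ]
}}

```text
t: 17.98
tool_pos: [0.6076, -0.1064, 0.1231]
orientation: [1.92, 0.001, 2.008]
ft_force: [-0.2, -0.1, -1.7]
grip_width: 0.0597
```

```bash
python3 pic.py side s16 250,100,200,160,4 
```

```text
(no output)
```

View pics/s16.png

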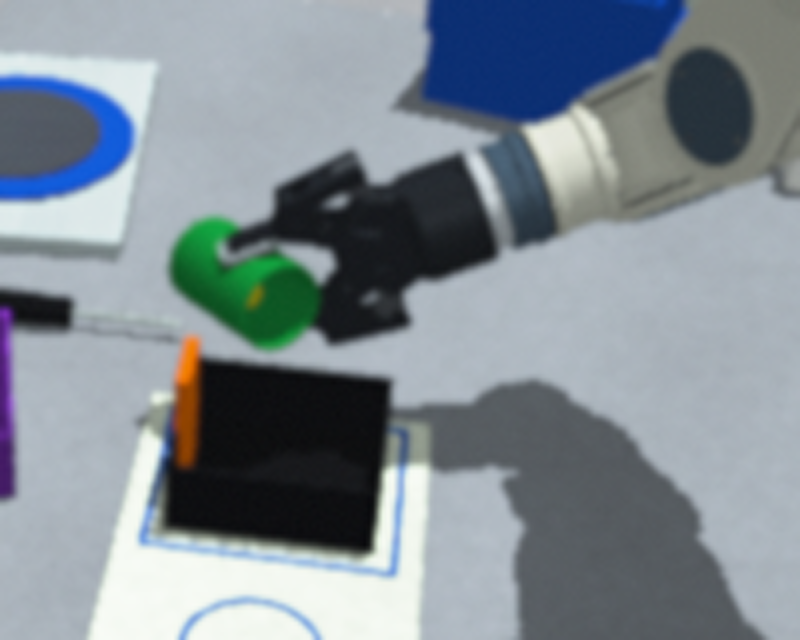

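>>> {"name": "arm_command", "arguments": {
  "series": [
    {"linear":[0,0,0],"turn":[0,0,-0.25],"jaw":1},
    {"linear":[0,0,0],"turn":[0,0,-0.25],"jaw":1},
    {"linear":[0,0,0],"turn":[0,0,-0.2],"jaw":1},
    {"linear":[0,0,0],"turn":[0,0,-0.2],"jaw":1},
    {"linear":[0,0,0],"turn":[0,0,-0.1],"jaw":1}
  ]
}}

```text
t: 18.65
tool_pos: [0.6075, -0.1064, 0.1228]
orientation: [1.925, 0.168, 2.07]
ft_force: [-0.3, 0.5, -2.2]
grip_width: 0.0595
```

>>> {"name": "arm_command", "arguments": {
  "series": [
    {"linear":[0,0,0],"turn":[0,0,-0.1],"jaw":1},
    {"linear":[0,0,0],"turn":[0,0,-0.1],"jaw":1},
    {"linear":[0,0,0],"turn":[0,0,-0.1],"jaw":1},
    {"linear":[0,0,0],"turn":[0,0,-0.1],"jaw":1},
    {"linear":[0,0,0],"turn":[0,0,0],"jaw":1}
  ]
}}

```text
t: 19.27
tool_pos: [0.6075, -0.1064, 0.1227]
orientation: [1.93, 0.233, 2.094]
ft_force: [0.4, -0.6, -2.6]
grip_width: 0.0598
```

```bash
python3 pic.py side s17 250,100,200,160,4 
```

```text
(no output)
```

View pics/s17.png

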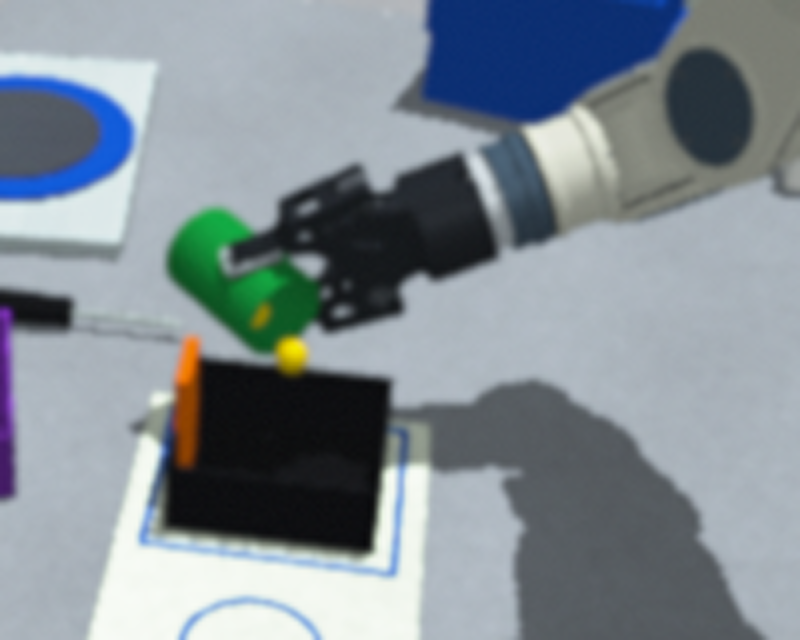

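First ball is falling towards the bin. I'll hold the tilt and let more run out.

>>> {"name": "arm_command", "arguments": {
  "series": [
    {"linear":[0,0,0],"turn":[0,0,0],"jaw":1},
    {"linear":[0,0,0],"turn":[0,0,0],"jaw":1},
    {"linear":[0,0,0],"turn":[0,0,0],"jaw":1}
  ]
}}

```text
t: 19.7
tool_pos: [0.6075, -0.1064, 0.1227]
orientation: [1.93, 0.233, 2.094]
ft_force: [0.6, -0.1, -1.2]
grip_width: 0.0598
```

```bash
python3 pic.py side s18 250,100,200,160,4 
```

```text
(no output)
```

View pics/s18.png

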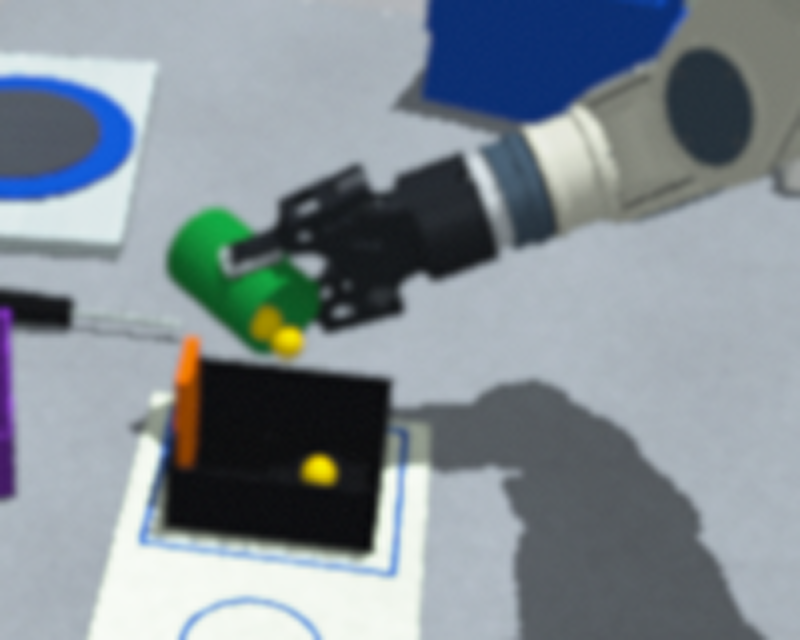

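Works as planned: one ball is bouncing in the bin and a second is leaving the mouth.

>>> {"name": "arm_command", "arguments": {
  "series": [
    {"linear":[0,0,0],"turn":[0,0,0],"jaw":1},
    {"linear":[0,0,0],"turn":[0,0,0],"jaw":1},
    {"linear":[0,0,0],"turn":[0,0,0],"jaw":1},
    {"linear":[0,0,0],"turn":[0,0,0],"jaw":1},
    {"linear":[0,0,0],"turn":[0,0,0],"jaw":1}
  ]
}}

```text
t: 20.38
tool_pos: [0.6075, -0.1064, 0.1227]
orientation: [1.93, 0.233, 2.094]
ft_force: [0.5, 0.5, -0.1]
grip_width: 0.0596
```

>>> {"name": "arm_command", "arguments": {
  "series": [
    {"linear":[0,0,0],"turn":[0,0,-0.2],"jaw":1},
    {"linear":[0,0,0],"turn":[0,0,-0.2],"jaw":1},
    {"linear":[0,0,0],"turn":[0,0,-0.2],"jaw":1},
    {"linear":[0,0,0],"turn":[0,0,0],"jaw":1},
    {"linear":[0,0,0],"turn":[0,0,0],"jaw":1}
  ]
}}

```text
t: 21.0
tool_pos: [0.6075, -0.1065, 0.1227]
orientation: [1.941, 0.33, 2.133]
ft_force: [-0.4, -0.5, -1.7]
grip_width: 0.06
```

```bash
python3 pic.py side s19 250,100,200,160,4 
```

```text
(no output)
```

View pics/s19.png

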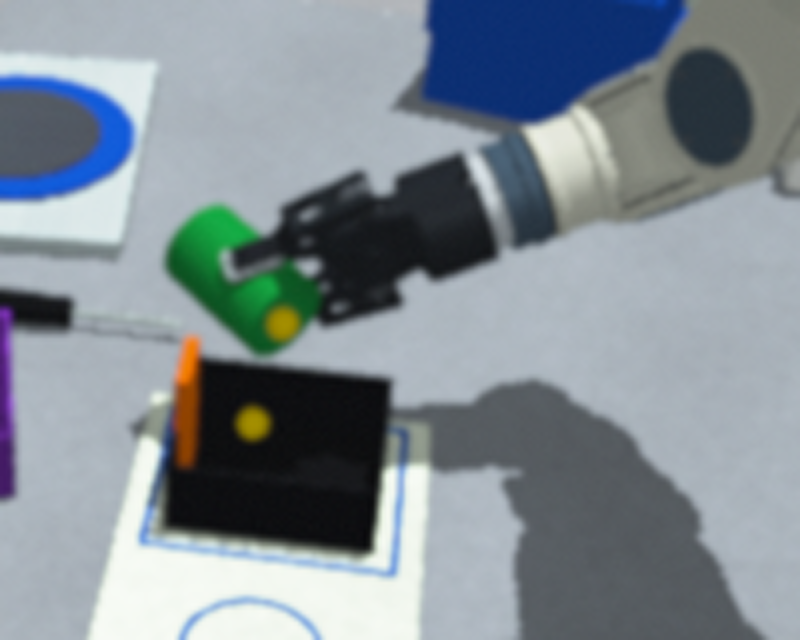

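>>> {"name": "arm_command", "arguments": {
  "series": [
    {"linear":[0,0,0],"turn":[0,0,-0.1],"jaw":1},
    {"linear":[0,0,0],"turn":[0,0,-0.1],"jaw":1},
    {"linear":[0,0,0],"turn":[0,0,-0.2],"jaw":1},
    {"linear":[0,0,0],"turn":[0,0,-0.2],"jaw":1},
    {"linear":[0,0,0],"turn":[0,0,0],"jaw":1}
  ]
}}

```text
t: 21.68
tool_pos: [0.6075, -0.1064, 0.1227]
orientation: [1.956, 0.428, 2.175]
ft_force: [-0.4, 0.6, -1.1]
grip_width: 0.0595
```

>>> {"name": "arm_command", "arguments": {
  "series": [
    {"linear":[0,0,0],"turn":[0,0,-0.2],"jaw":1},
    {"linear":[0,0,0],"turn":[0,0,-0.2],"jaw":1},
    {"linear":[0,0,0],"turn":[0,0,-0.2],"jaw":1},
    {"linear":[0,0,0],"turn":[0,0,-0.2],"jaw":1},
    {"linear":[0,0,0],"turn":[0,0,0],"jaw":1}
  ]
}}

```text
t: 22.3
tool_pos: [0.6075, -0.1064, 0.1227]
orientation: [1.986, 0.557, 2.237]
ft_force: [-0.2, 0.1, -0.8]
grip_width: 0.0598
```

```bash
python3 s.py; python3 pic.py side s20 250,100,200,160,4; python3 pic.py wrist w20 
```

```text
t 22.3
joint_pos [-0.76   0.368 -0.946 -0.53   1.065  0.256]
tool_pos [ 0.608 -0.106  0.123]
orientation [1.986 0.557 2.237]
ft_force [-0.176  0.115 -0.834]
grip_width 0.06
[[0.01808044517810493, 0.25841604187987294, 0.9658645074757123, 0.44798044594994113], [0.629049256755932, -0.7538120934721909, 0.1899061881821695, -0.1136336248833398], [0.7771551518692841, 0.6041427621301209, -0.17618567730896045, 0.13345743510043118], [0.0, 0.0, 0.0, 1.0]]
```

View pics/s20.png

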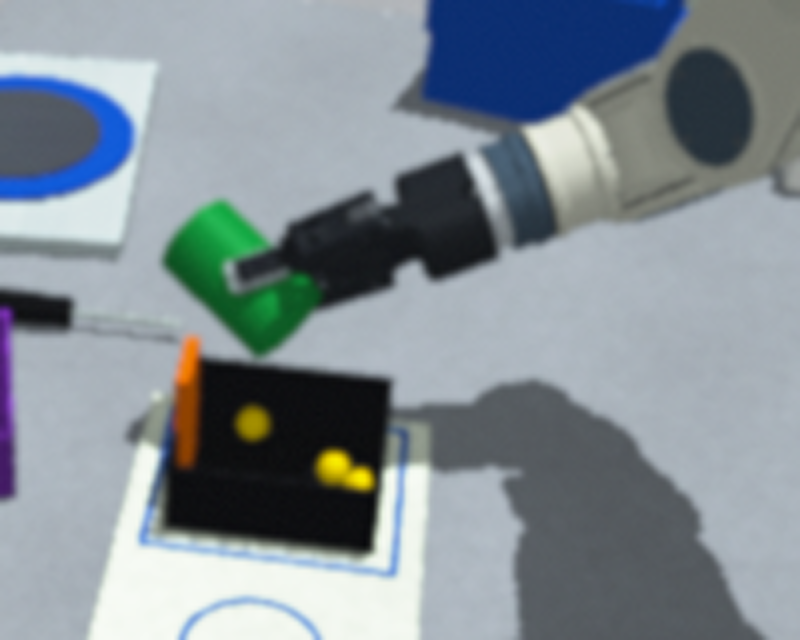

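View pics/w20.png

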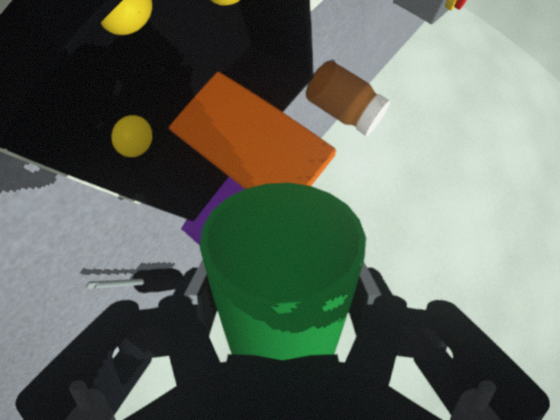

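>>> {"name": "arm_command", "arguments": {
  "series": [
    {"linear":[0,0,0],"turn":[0,0,-0.4],"jaw":1},
    {"linear":[0,0,0],"turn":[0,0,-0.4],"jaw":1},
    {"linear":[0,0,0],"turn":[0,0,-0.4],"jaw":1},
    {"linear":[0,0,0],"turn":[0,0,0],"jaw":1},
    {"linear":[0,0,0],"turn":[0,0,0],"jaw":1}
  ]
}}

```text
t: 23.02
tool_pos: [0.6075, -0.1064, 0.1227]
orientation: [2.054, 0.744, 2.35]
ft_force: [0.1, -0.1, -1.6]
grip_width: 0.0596
```

```bash
python3 pic.py side s21 250,100,200,160,4; python3 pic.py wrist w21; python3 pic.py top t21 
```

```text
[[-0.09050893978545016, 0.251164942104454, 0.96370343139193, 0.44852535133796745], [0.753560893806355, -0.6153950340230535, 0.23115996934056737, -0.12413170732747572], [0.6511175862658609, 0.747131262869806, -0.13356932618639614, 0.12260915164290823], [0.0, 0.0, 0.0, 1.0]]
```

View pics/w21.png

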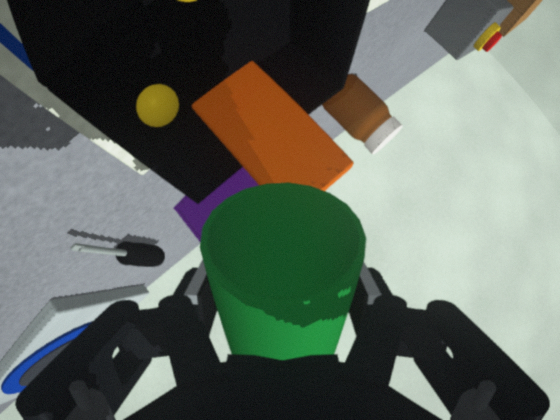

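View pics/t21.png

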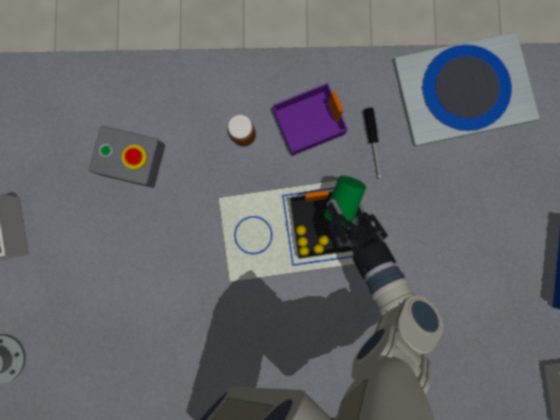

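Top view t21 shows five balls in the bin, and w21 shows the sixth beside the tab. Next I'll lift and un-roll the cup.

```bash
python3 s.py; python3 -c "
from plan import *
p,T,a=pose(d,e,np.radians(-133),np.r_[g2,.187]); rows(p,T,2)"
```

```text
t 23.175
joint_pos [-0.76   0.368 -0.946 -0.53   1.065  0.048]
tool_pos [ 0.608 -0.106  0.123]
orientation [2.055 0.745 2.35 ]
ft_force [-0.02   0.437 -0.597]
grip_width 0.06
[-18.8, 19.0, -10.0] [0.0, -0.0, 0.16]
[-18.3, 19.5, -10.0] [0.0, -0.0, 0.16]
end [-0.76  0.23 -0.88 -0.33  1.06  0.1 ] max rate frac/res 0.26
```

>>> {"name": "arm_command", "arguments": {
  "series": [
    {"linear":[-19,19,-10],"turn":[0,0,0.16],"jaw":1},
    {"linear":[-18.5,19.5,-10],"turn":[0,0,0.16],"jaw":1},
    {"linear":[0,0,0],"turn":[0,0,0.9],"jaw":1},
    {"linear":[0,0,0],"turn":[0,0,0.9],"jaw":1},
    {"linear":[0,0,0],"turn":[0,0,0.9],"jaw":1}
  ]
}}

```text
t: 23.8
tool_pos: [0.6066, -0.1055, 0.1802]
orientation: [1.932, 0.257, 2.104]
ft_force: [0.2, 0.5, -1.0]
grip_width: 0.06
```

>>> {"name": "arm_command", "arguments": {
  "series": [
    {"linear":[0,0,0],"turn":[0,0,0.9],"jaw":1},
    {"linear":[0,0,0],"turn":[0,0,0.9],"jaw":1},
    {"linear":[0,0,0],"turn":[0,0,0.9],"jaw":1},
    {"linear":[0,0,0],"turn":[0,0,0.9],"jaw":1},
    {"linear":[0,0,0],"turn":[0,0,0.9],"jaw":1}
  ]
}}

```text
t: 24.42
tool_pos: [0.6066, -0.1055, 0.18]
orientation: [1.967, -0.478, 1.818]
ft_force: [0.4, -0.4, -1.8]
grip_width: 0.0593
```

>>> {"name": "arm_command", "arguments": {
  "series": [
    {"linear":[0,0,0],"turn":[0,0,0.9],"jaw":1},
    {"linear":[0,0,0],"turn":[0,0,0.9],"jaw":1},
    {"linear":[0,0,0],"turn":[0,0,0.9],"jaw":1},
    {"linear":[0,0,0],"turn":[0,0,0.9],"jaw":1},
    {"linear":[0,0,0],"turn":[0,0,0.9],"jaw":1}
  ]
}}

```text
t: 25.05
tool_pos: [0.6066, -0.1055, 0.18]
orientation: [2.504, -1.131, 1.123]
ft_force: [-0.6, 0.3, -0.9]
grip_width: 0.0596
```

```bash
python3 s.py;python3 pic.py wrist w22; python3 pic.py top t22 260,150,140,120,5; python3 -c "
from plan import *
p,T,a=pose(d,e,np.radians(0),np.r_[g2,.187]); rows(p,T,2)"
```

```text
t 25.05
joint_pos [-0.76   0.233 -0.877 -0.326  1.065  2.151]
tool_pos [ 0.607 -0.106  0.18 ]
orientation [ 2.504 -1.131  1.123]
ft_force [-0.589  0.322 -0.884]
grip_width 0.06
[[0.49068246205088345, -0.4192116307245302, 0.7638666965518025, 0.49860756036326775], [-0.8334313934234884, -0.4815655826437894, 0.27108430804664807, -0.13340133387531256], [0.2542102159470893, -0.7696468009926549, -0.5856799192647009, 0.29491633379109317], [0.0, 0.0, 0.0, 1.0]]
[-0.1, -0.1, -0.0] [-0.0, 0.0, 0.78]
[-0.1, -0.1, -0.0] [-0.0, 0.0, 0.78]
end [-0.76  0.23 -0.88 -0.33  1.06  2.43] max rate frac/res 0.35
```

View pics/w22.png

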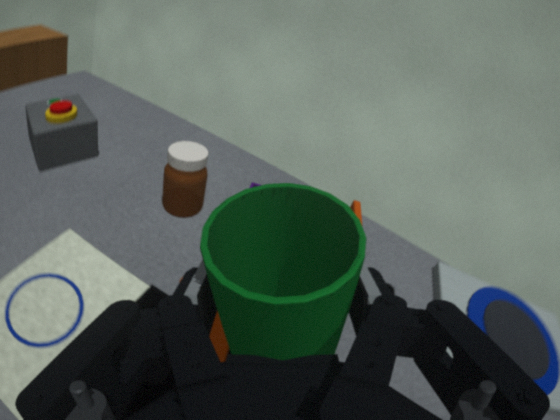

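View pics/t22.png

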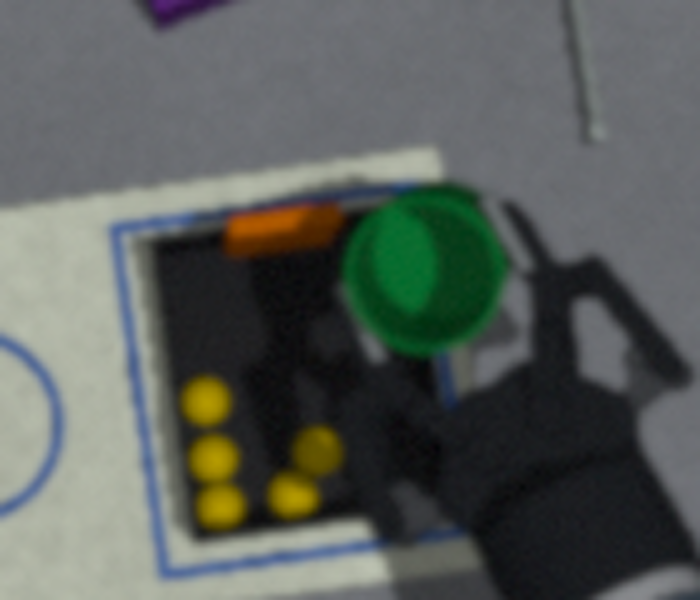

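```bash
cat >> plan.py <<'E'
cs=np.array([.536,.088])
def place(dd,z):  # z = cup bottom height
    d=np.radians(dd); ty=np.array([np.sin(d),-np.cos(d),0]); e=np.pi/2-1.136
    tz=np.array([np.cos(d)*np.cos(e),np.sin(d)*np.cos(e),-np.sin(e)])
    T=R.from_matrix(np.column_stack([np.cross(ty,tz),ty,tz]))
    return np.r_[cs+.017*np.array([np.cos(d),np.sin(d)]),.0486+z],T
E
python3 - <<'E'
from plan import *
for dd in (35,40,45,50,60):
  for z in (.007,.1):
    x,r=ik(*place(dd,z),s['joint_pos']); print(dd,z,x.round(2),round(r,4))
p,T=place(50,.11); rows(p,T,10)
E
```

```text
35 0.007 [-0.43  0.36 -1.04 -0.46  0.92  2.36] 0.0959
35 0.1 [-0.42  0.13 -1.04 -0.4   0.89  2.5 ] 0.0204
40 0.007 [-0.46  0.39 -1.04 -0.45  0.99  2.27] 0.0598
40 0.1 [-0.45  0.16 -1.02 -0.33  0.97  2.39] 0.0
45 0.007 [-0.47  0.42 -1.04 -0.44  1.04  2.2 ] 0.0143
45 0.1 [-0.47  0.18 -0.94 -0.14  1.04  2.23] 0.0
50 0.007 [-0.49  0.43 -0.98 -0.26  1.09  2.04] 0.0
50 0.1 [-0.49  0.21 -0.86  0.08  1.09  2.04] 0.0
60 0.007 [-0.5   0.47 -0.78  0.27  1.14  1.63] 0.0
60 0.1 [-0.5   0.29 -0.68  0.54  1.14  1.63] 0.0
[4.9, -20.7, 3.9] [0.23, -0.02, 0.06]
[4.7, -20.6, 4.7] [0.23, -0.02, 0.06]
[4.5, -20.4, 5.5] [0.23, -0.02, 0.06]
[4.3, -20.2, 6.3] [0.23, -0.02, 0.06]
[4.1, -20.0, 7.2] [0.23, -0.02, 0.06]
[3.9, -19.7, 8.0] [0.23, -0.02, 0.06]
[3.8, -19.4, 8.8] [0.23, -0.02, 0.06]
[3.6, -19.1, 9.5] [0.23, -0.02, 0.06]
[3.4, -18.7, 10.3] [0.23, -0.02, 0.06]
[3.3, -18.3, 11.0] [0.23, -0.02, 0.06]
end [-0.49  0.19 -0.85  0.11  1.09  2.04] max rate frac/res 0.16
```

>>> {"name": "arm_command", "arguments": {
  "series": [
    {"linear":[5,-20.5,4],"turn":[0.23,-0.02,0.06],"jaw":1},
    {"linear":[4.5,-20.5,4.5],"turn":[0.23,-0.02,0.06],"jaw":1},
    {"linear":[4.5,-20.5,5.5],"turn":[0.23,-0.02,0.06],"jaw":1},
    {"linear":[4.5,-20,6.5],"turn":[0.23,-0.02,0.06],"jaw":1},
    {"linear":[4,-20,7],"turn":[0.23,-0.02,0.06],"jaw":1}
  ]
}}

```text
t: 25.78
tool_pos: [0.5767, -0.0021, 0.1688]
orientation: [2.804, -1.135, 1.015]
ft_force: [0.5, 0.4, -1.4]
grip_width: 0.0601
```

>>> {"name": "arm_command", "arguments": {
  "series": [
    {"linear":[4,-19.5,8],"turn":[0.23,-0.02,0.06],"jaw":1},
    {"linear":[4,-19.5,9],"turn":[0.23,-0.02,0.06],"jaw":1},
    {"linear":[3.5,-19,9.5],"turn":[0.23,-0.02,0.06],"jaw":1},
    {"linear":[3.5,-18.5,10.5],"turn":[0.23,-0.02,0.06],"jaw":1},
    {"linear":[3,-18.5,11],"turn":[0.23,-0.02,0.06],"jaw":1}
  ]
}}

```text
t: 26.4
tool_pos: [0.5476, 0.1021, 0.157]
orientation: [3.13, -1.128, 0.878]
ft_force: [-0.7, -0.3, -0.8]
grip_width: 0.0598
```

```bash
python3 s.py;python3 pic.py side s23 230,100,200,200,3; python3 pic.py top t23 205,150,170,145,4.5; python3 -c "
from plan import *
p,T=place(50,.05); rows(p,T,3)"
```

```text
t 26.4
joint_pos [-0.479  0.182 -0.851  0.095  1.077  2.058]
tool_pos [0.548 0.102 0.157]
orientation [ 3.13  -1.128  0.878]
ft_force [-0.672 -0.255 -0.827]
grip_width 0.06
[-17.8, -0.0, 8.0] [0.01, 0.02, 0.0]
[-17.8, -0.0, 7.9] [0.01, 0.02, 0.0]
[-17.8, 0.0, 7.9] [0.01, 0.02, 0.0]
end [-0.49  0.32 -0.93 -0.1   1.09  2.04] max rate frac/res 0.17
```

View pics/s23.png

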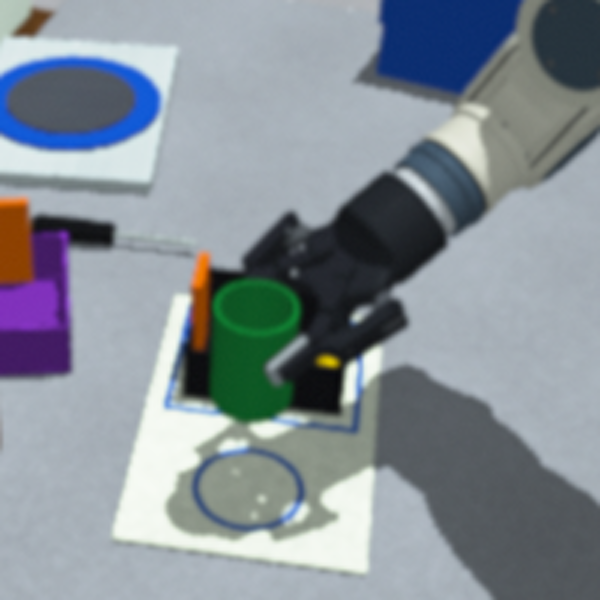

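View pics/t23.png

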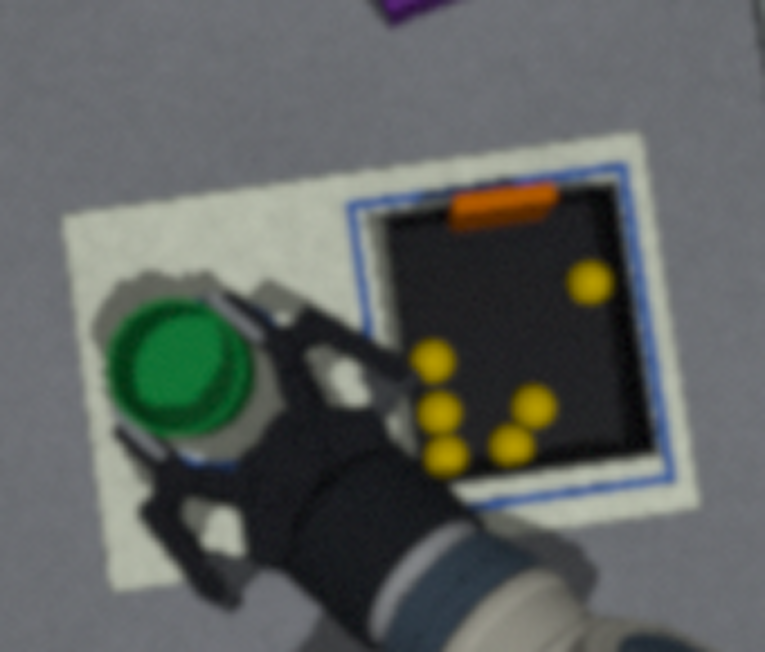

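All six balls are in the bin and it lies inside its rectangle. The cup is empty. I'll check the cup's axis before lowering it.

```bash
python3 - <<'E'
from plan import *
from h import plane,crop
a=plane("top",crop(180,367,205,150,4.5),.198); print(a)
from kin import fk
t=R.from_euler('xyz',s['orientation']).apply([0,0,1]); h=t[:2]/np.linalg.norm(t[:2])
print("predicted cup",np.array(s['tool_pos'][:2])-.017*h, np.degrees(np.arctan2(h[1],h[0])))
# side: rim ellipse center
print(plane("side",crop(257,305,230,100,3),.198))
# bottom ellipse: bottom lowest point 
E
```

```text
[0.53828935 0.08883117 0.198     ]
predicted cup [0.53661101 0.08914196] 49.57991989811337
[0.54009913 0.0866674  0.198     ]
```

>>> {"name": "arm_command", "arguments": {
  "series": [
    {"linear":[-18,0,8],"turn":[0.01,0.02,0],"jaw":1},
    {"linear":[-18,0,8],"turn":[0.01,0.02,0],"jaw":1},
    {"linear":[-18,0,8],"turn":[0.01,0.02,0],"jaw":1},
    {"linear":[0,0,0],"turn":[0,0,0],"jaw":1}
  ]
}}

```text
t: 27.0
tool_pos: [0.5471, 0.0997, 0.0969]
orientation: [3.139, -1.138, 0.873]
ft_force: [-0.6, -0.5, -0.2]
grip_width: 0.0601
```

```bash
python3 s.py;python3 pic.py side s24 250,120,160,180,4;python3 pic.py top t24 205,180,120,120,5; python3 -c "
from plan import *
p,T=place(50,.009); rows(p,T,4)"
```

```text
t 27.0
joint_pos [-0.489  0.321 -0.932 -0.11   1.092  2.044]
tool_pos [0.547 0.1   0.097]
orientation [ 3.139 -1.138  0.873]
ft_force [-0.606 -0.468 -0.19 ]
grip_width 0.06
[-8.8, -0.3, 4.3] [0.0, -0.0, 0.0]
[-8.8, -0.3, 4.3] [0.0, -0.0, 0.0]
[-8.8, -0.3, 4.3] [0.0, -0.0, 0.0]
[-8.8, -0.3, 4.3] [0.0, -0.0, 0.0]
end [-0.49  0.42 -0.97 -0.25  1.09  2.04] max rate frac/res 0.09
```

View pics/s24.png

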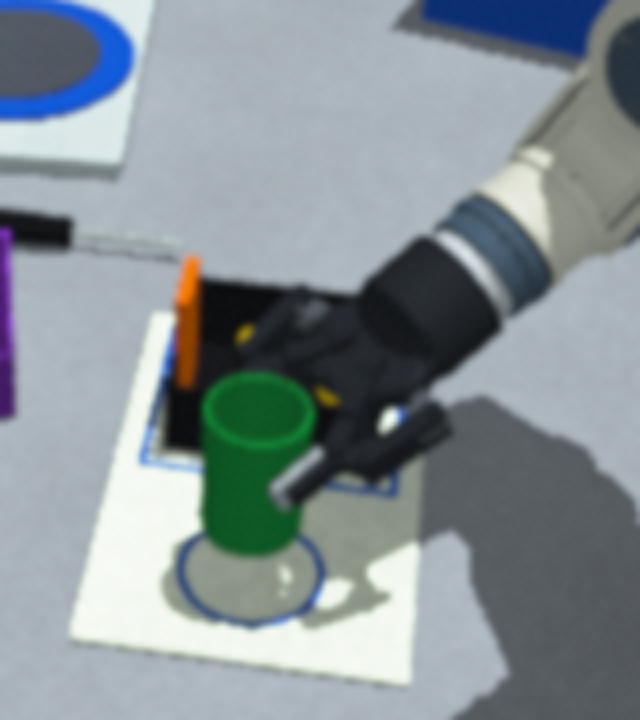

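View pics/t24.png

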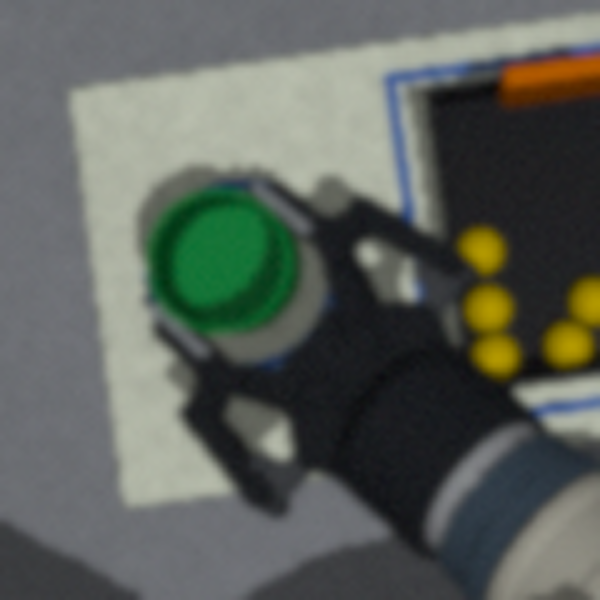

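>>> {"name": "arm_command", "arguments": {
  "series": [
    {"linear":[-9,-0.3,4.3],"turn":[0,0,0],"jaw":1},
    {"linear":[-9,-0.3,4.3],"turn":[0,0,0],"jaw":1},
    {"linear":[-9,-0.3,4.3],"turn":[0,0,0],"jaw":1},
    {"linear":[-8.5,-0.3,4],"turn":[0,0,0],"jaw":1},
    {"linear":[0,0,0],"turn":[0,0,0],"jaw":1}
  ]
}}

```text
t: 27.72
tool_pos: [0.547, 0.1007, 0.0587]
orientation: [3.133, -1.139, 0.878]
ft_force: [-0.5, 0.2, -0.4]
grip_width: 0.0596
```

```bash
python3 s.py;python3 pic.py side s25 250,150,160,160,4;python3 pic.py top t25 205,180,120,120,5; python3 -c "
from plan import *
p,T=place(50,.0065); rows(p,T,1)"
```

```text
t 27.725
joint_pos [-0.487  0.419 -0.978 -0.259  1.091  2.048]
tool_pos [0.547 0.101 0.059]
orientation [ 3.133 -1.139  0.878]
ft_force [-0.509  0.173 -0.365]
grip_width 0.06
[-3.1, -0.3, 1.7] [0.02, -0.02, 0.01]
end [-0.49  0.43 -0.98 -0.26  1.09  2.04] max rate frac/res 0.03
```

View pics/s25.png

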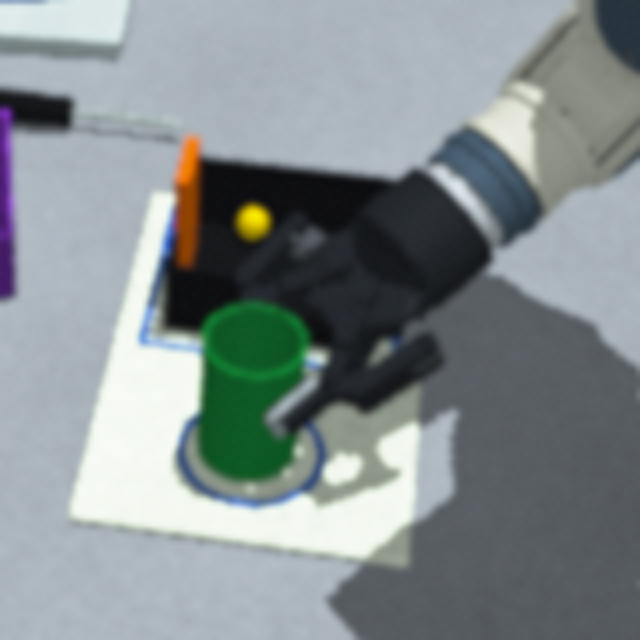

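View pics/t25.png

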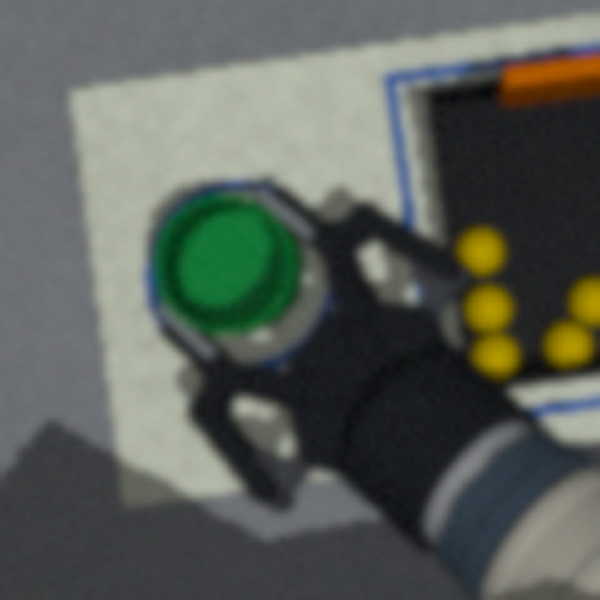

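>>> {"name": "arm_command", "arguments": {
  "series": [
    {"linear":[-2,-0.3,1],"turn":[0,0,0],"jaw":1},
    {"linear":[-1.3,0,0.7],"turn":[0,0,0],"jaw":1},
    {"linear":[0,0,0],"turn":[0,0,0],"jaw":1},
    {"linear":[0,0,0],"turn":[0,0,0],"jaw":1}
  ]
}}

```text
t: 28.32
tool_pos: [0.5468, 0.101, 0.055]
orientation: [3.133, -1.139, 0.878]
ft_force: [0.5, -0.0, -1.0]
grip_width: 0.0598
```

>>> {"name": "arm_command", "arguments": {
  "series": [
    {"linear":[-0.5,0,0.2],"turn":[0,0,0],"jaw":1},
    {"linear":[0,0,0],"turn":[0,0,0],"jaw":0.4},
    {"linear":[0,0,0],"turn":[0,0,0],"jaw":0.2},
    {"linear":[0,0,0],"turn":[0,0,0],"jaw":0},
    {"linear":[0,0,0],"turn":[0,0,0],"jaw":0}
  ]
}}

```text
t: 28.95
tool_pos: [0.5468, 0.101, 0.0545]
orientation: [3.132, -1.139, 0.878]
ft_force: [-0.4, 0.2, -0.2]
grip_width: 0.0853
```

>>> {"name": "arm_command", "arguments": {
  "series": [
    {"linear":[0,0,0],"turn":[0,0,0],"jaw":0},
    {"linear":[0,0,0],"turn":[0,0,0],"jaw":0}
  ]
}}

```text
t: 29.2
tool_pos: [0.5468, 0.101, 0.0545]
orientation: [3.133, -1.139, 0.878]
ft_force: [-0.8, 0.2, -0.1]
grip_width: 0.0853
```

```bash
python3 s.py;python3 pic.py side s26 250,150,160,160,4;python3 pic.py top t26 205,180,120,120,5
```

```text
t 29.2
joint_pos [-0.487  0.43  -0.983 -0.276  1.091  2.049]
tool_pos [0.547 0.101 0.054]
orientation [ 3.133 -1.139  0.878]
ft_force [-0.816  0.194 -0.092]
grip_width 0.085
```

View pics/s26.png

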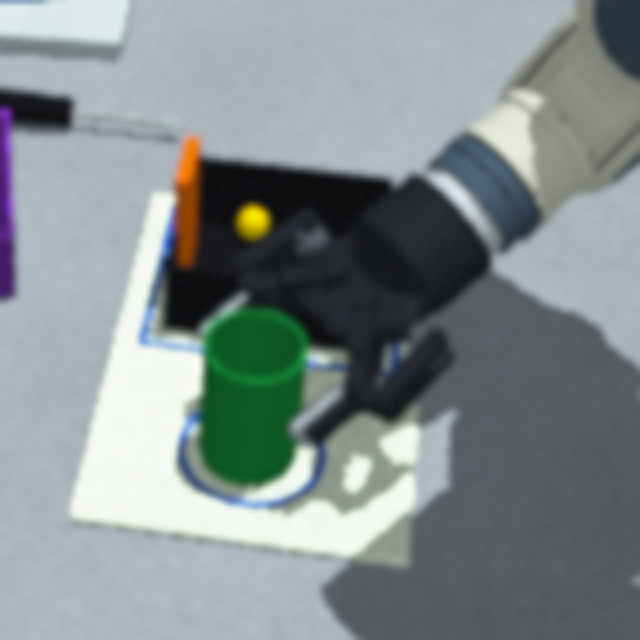

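View pics/t26.png

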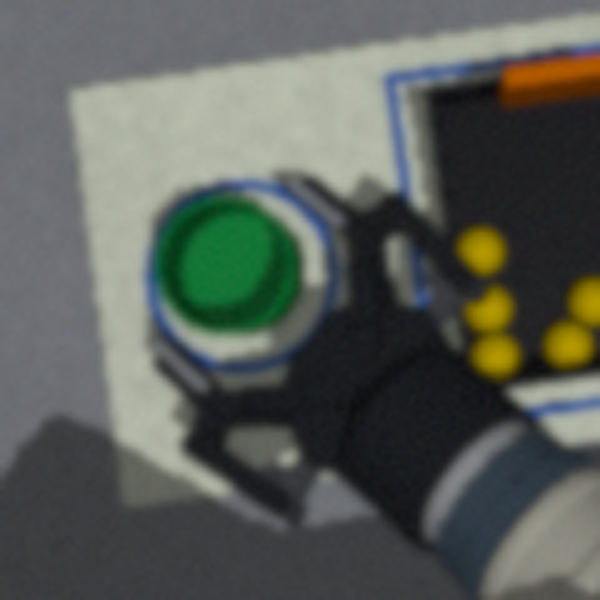

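>>> {"name": "arm_command", "arguments": {
  "series": [
    {"linear":[4,0,-12],"turn":[0,0,0],"jaw":0},
    {"linear":[5,0,-20],"turn":[0,0,0],"jaw":0},
    {"linear":[5,0,-25],"turn":[0,0,0],"jaw":0},
    {"linear":[10,0,-35],"turn":[0,0,0],"jaw":0},
    {"linear":[30,0,-40],"turn":[0,0,0],"jaw":0}
  ]
}}

```text
t: 29.92
tool_pos: [0.4843, 0.0278, 0.1554]
orientation: [3.137, -1.138, 0.874]
ft_force: [0.2, -0.8, -0.5]
grip_width: 0.0857
```

>>> {"name": "arm_command", "arguments": {
  "series": [
    {"linear":[50,0,-25],"turn":[0,0,0],"jaw":0},
    {"linear":[50,0,-25],"turn":[0,0,0],"jaw":0},
    {"linear":[30,30,-35],"turn":[0,0,0],"jaw":0},
    {"linear":[0,45,-30],"turn":[0,0,0],"jaw":0},
    {"linear":[0,0,0],"turn":[0,0,0],"jaw":0}
  ]
}}

```text
t: 30.55
tool_pos: [0.5112, -0.0611, 0.3216]
orientation: [3.129, -1.138, 0.88]
ft_force: [0.5, -0.6, -0.1]
grip_width: 0.0853
```

```bash
python3 s.py;python3 pic.py side s27;python3 pic.py top t27 205,150,170,145,4.5; python3 pic.py top t27f
```

```text
t 30.55
joint_pos [-0.861  0.153 -0.343  1.399  1.113  1.206]
tool_pos [ 0.511 -0.061  0.322]
orientation [ 3.129 -1.138  0.88 ]
ft_force [ 0.513 -0.595 -0.099]
grip_width 0.085
```

View pics/s27.png

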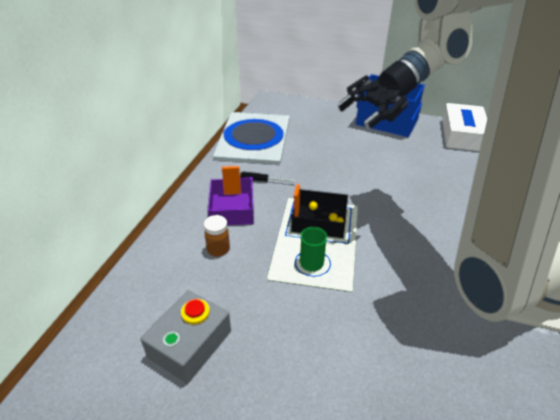

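View pics/t27.png

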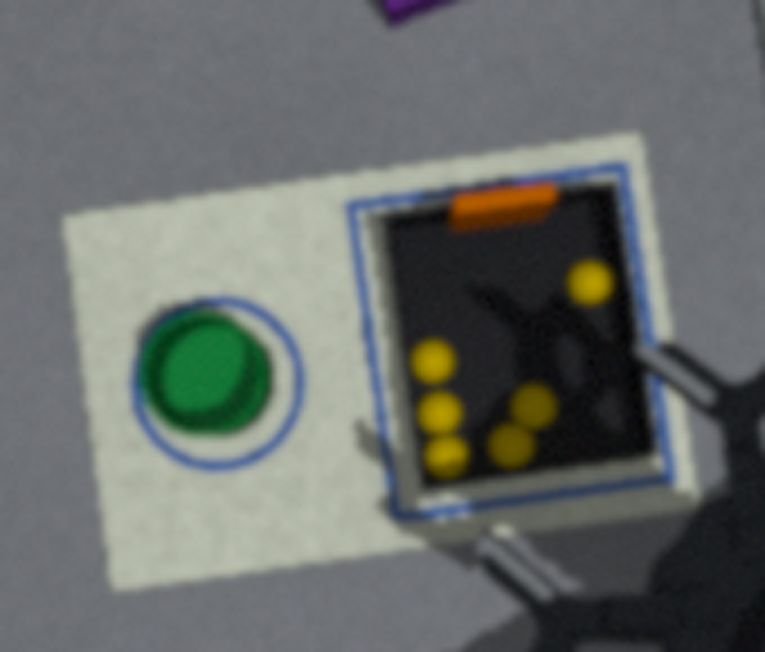

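View pics/t27f.png

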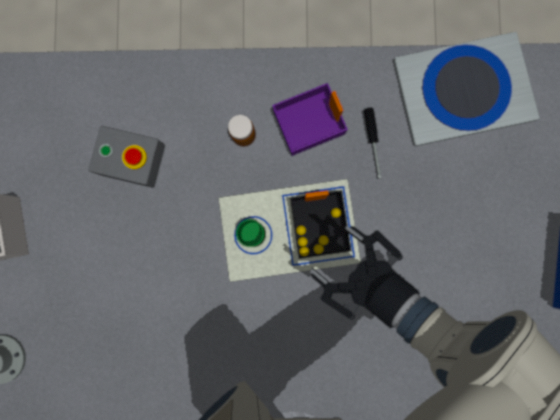

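```bash
python3 - <<'E'
from h import *
a=plane("top",crop(206,372,205,150,4.5),.096);b=plane("top",crop(217,383,205,150,4.5),.006);print(a,b,(a-b)[:2]*1000)
w=[plane("top",crop(u,v,205,150,4.5),.061) for u,v in [(617,182),(660,456)]]
C=np.array([.5570,-.0665])
for x in w: print(x)
by=.133
for u,v in((.07,-.06),(-.07,-.06)): print(.5570+np.cos(by)*u-np.sin(by)*v,-.0665+np.sin(by)*u+np.cos(by)*v)
E
python3 pic.py side s28 260,170,110,125,5.5
```

```text
[0.53898807 0.08634397 0.096     ] [0.53581698 0.08849208 0.006     ] [ 3.17108119 -2.14810586]
[ 0.63355483 -0.11754967  0.061     ]
[ 0.49649847 -0.13629468  0.061     ]
0.634338291518294 -0.11668753495671384
0.49557469733997905 -0.13525268862469902
```

View pics/s28.png

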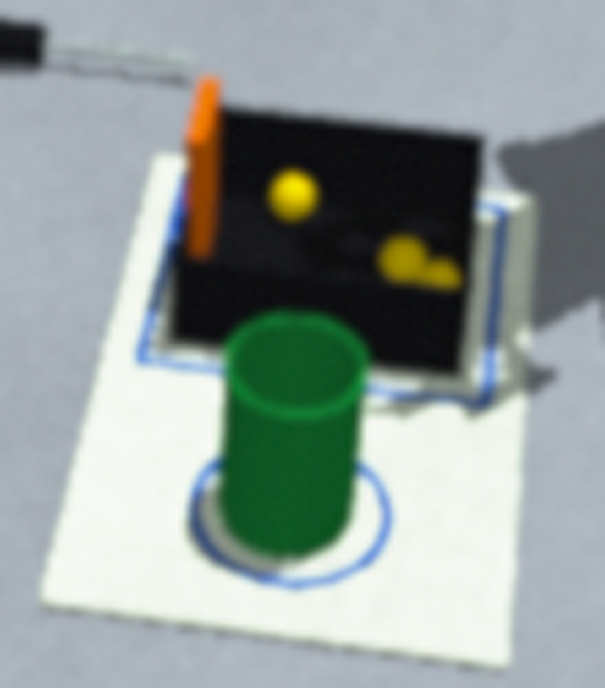

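```bash
python3 -c "
from cell import robot
print(robot.sign_off())"
```

```text
the job is handed in; nothing more can be done
None
```

The service kit is made up and handed in at about 31 s; the hand-in gave no verdict.

- **Bin:** I set the black bin down flat in its rectangle and released it. In the last images the blue line shows around it, and the two rim corners I measured were within about 2 mm of where I aimed.
- **Balls:** I poured slowly from the side. The last top view shows all six balls in the bin, and a look into the cup showed it empty.
- **Cup:** It stands upright and released inside its circle. Measured from its rim it sits about 4 mm off centre, inside the 10 mm margin. The top and side cameras disagreed by 2–3 mm on the cup's position, which is about the calibration error.
- **Everything else:** The jar, the screwdriver, the purple look-alike bin and the stop button look unmoved. The arm was well clear at hand-in, and the wrist force I saw stayed below about 10 N.

No check failed.

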